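Restock the tube labeller's magazine

ROBOT

A 6-joint arm with a two-finger parallel gripper is mounted at the origin on the work surface. World frame = base frame: x ahead of the robot, y to its left, z up, the work surface at z = 0. Lengths are in m, angles in degrees, forces in N, time in s.
With the tool pointing down it reaches from about 0.325 to 0.9 m from the base axis. Payload 6.1 kg.
Tool frame: the origin (TCP) lies midway between the tips of the shut fingers; the grasp point (between the pads) lies 19 mm behind it (robot.grip_point_offset is the distance from the TCP to the grasp point, in m); z points along the fingers, y is the line along which they close (so a half turn about z gives the same grasp; the last joint's range is limited). The gripper opens to 87 mm and grips with 3 to 60 N. Pads are 19 mm wide; open, the fingers measure 117 mm over their backs; the gripper's body (75 mm by 190 mm) begins 51 mm behind the grasp point.
Start: joints at [61.816, 12.628, 87.462, -0, 79.91, -7.225], TCP at [0.224, 0.584, 0.223] pointing down, gripper open.
Joint ranges: [-170.65, 170.65], [-52.31, 119.04], [5.05, 147.46], [-71.25, 251.25], [11.57, 151.72], [-153.62, 153.62]. Speed limits (degrees/s): [147.25, 147.25, 172.46, 180, 180, 180].

INTERFACE

Orientations are given as a 3x3 rotation matrix whose columns are the frame's x, y, z axes.
In Python, from plant import sensors, cams, workorder, robot gives the robot as it stands.
- The arm moves only by the tool drive_tool, never from a script. Its argument "increments" is a list of rows, each a list of 3 entries, a list of its own where there are three numbers: the shift along the tool's x, y, z in m, then the turn, a rotation vector about the tool's x, y, z in degrees, then the closure, from 0 (fully open) to 1 (shut). In form: [[[dx, dy, dz], [ax, ay, az], jaw], ...]. A call has exactly 8 rows; each row shifts and turns the commanded pose from where the row before left it, along the tool's axes as they then stand; what a row does not reach is not made up. A row lasts 1/8 s, in which the tool goes at most 62.5 mm and 10.7 degrees, less where a joint would pass 70% of its speed; a pose out of reach is approached as far as the arm can. A call with a gripper value outside its range is refused whole. The fingers move at their own pace and stop on an object; "grip_force" is the grip in N (left out, the last holds). Time passes only in rows, so rows that do not move let the fingers close, or fill a call up. It gives the time, the measured TCP pose, the force, the opening and the grip force at its end, in the units of the state.
- sensors.sense(): the state, without advancing time (a new reading comes with each control period).
- cams.get_image(name): name is "scene" or "side" or "wrist"; returns (picture, depth): 480x640x3 uint8, blue, green, red; 480x640 float32, m along the optical axis (not along the pixel's ray), 0 where there is no reading.
- cams.calibration(name): a dict with "mtx" (3x3 intrinsics, pixels), "view" (4x4, takes a point from world to camera coordinates). Camera axes: x right, y down, z forward; pixel columns grow to the right and rows downward; lengths in m; the calibration is good to about 2 mm. A picture is of the moment at which its call begins: read the wrist's pose just before it. calibration takes no time and is no camera call; for the wrist camera it gives the pose at the moment of the call.
- workorder.close_job(): hands the job in; it is judged then, once.
The state is a dict: "t": time; "q": joint angles; "qvel": joint speeds; "joint_efforts": joint torques, N m; "tool_pos": TCP position; "tcp_rot": TCP orientation; "ft_force": force on the tool from outside, world axes, zero at the start; "wrist_torque": the same for the moment, N m; "grip_width": opening from 0.0 (shut) to 1.0 (fully open); "finger_force": force on a finger pad.
Only numpy, scipy, OpenCV 4.12 (cv2) and the standard library are available. Lean on these libraries where they do the work, as an engineer would, in place of code of your own. Each camera call takes 0.05 s, during which the arm holds its last target. There are 200 camera calls.

TASK

Restock the tube labeller from the carton: fold both carton flaps right back, and park the magazine's blue follower at the rear end of its travel, always keeping its red lock tab squeezed while it slides and never forcing it against the lock. Move the empty grey cassette from the magazine into the blue returns bin and stand every full cassette from the carton upright in the magazine, lined up across the channel. Then squeeze the tab again, slide the follower up so that the cassettes stand close together against the front stop with the follower snug behind the last one, and let go so that it locks; leave the other things on the bench where they are.

Things in the scene. Friction and masses are not known exactly. Their poses are not given: they have to be found in the camera images.
- labeller: White tube labeller, fixed. Its magazine is an open channel along its y axis: floor 45 mm above the bench, 102 mm wide, side walls 8 mm thick with tops 80 mm above the bench, from y = -110 mm (rear) to the front stop at y = +110 mm (block 118 mm high; from y = +200 mm the housing, 215 mm high). Origin: mid-length, mid-width of the channel at bench height; x across it, z up.
- stop (a point): Centre of the foot of the front stop: on the channel floor, mid-width, at labeller (0, +110, 45) mm; same axes as the labeller.
- follower (a joint): Distance of the blue follower's face from the front stop, m: 0 to 0.165 (rear end of its travel). Unlocked it slides at about 2 N; locked it resists about 40 N and stays where it is left. Its face plate is 94 mm wide, 72 mm high; its carriage reaches 50 mm behind the face.
- lock_tab (a joint): Travel of the red lock tab, m: 0 released (a brake shoe grips the channel wall, follower locked), 0.008 fully squeezed towards the grey post (follower free). A spring returns it: 6 N at first, 10 N when fully in; from about 0.002 the follower is free.
- follower_face (a point): Centre of the follower's face that pushes the cassettes, 55 mm above the channel floor; moves with the follower; same axes as the labeller (the face looks along +y).
- follower_grip (a point): Centre of the follower's squeeze grip as squeezed, 27 mm behind the face, 138 mm above the bench; labeller's axes. Fixed grey post: outer side 16 mm to -x of this point. Red tab: outer side 24 mm to +x when released, 16 mm when squeezed. Both 22 mm long (y), from 21 mm below to 21 mm above this point, fingers have room on both sides. Pinch them together along x, from above.
- carton: Cardboard carton, fixed, open inside: outer 116 mm along its x, 124 mm along its y, rim 118 mm above the bench, walls 4 mm. Origin: centre of its underside; the full cassettes stand in it on its 4 mm floor, side by side along its y axis 28 mm apart, their width along its x axis, handles up.
- flap_left_hinge (a point): Middle of the crease of the left flap, along the carton's rim at carton (0, +62, 120) mm; the crease runs along the carton's x axis.
- flap_right_hinge (a point): Middle of the crease of the right flap, at carton (0, -62, 120) mm.
- flap_left (a joint): Angle of the left flap, rad: 0 shut (level, reaching 58 mm from its crease towards the middle of the carton), 1.57 upright, 2.85 folded right back outwards (the end of its travel). 112 mm long, 3.5 mm thick; it starts ajar and stays where it is put (about 1 N at its edge moves it).
- flap_right (a joint): Angle of the right flap, rad; as the left flap, mirrored.
- full1_center (a point): Full tube cassette, clear with white ends, orange handle, four tubes with orange caps inside; may be absent. 96 mm wide (its x), 24 mm thick (its y), 110 mm high: a body 74 mm high and on it, centred, a handle 40 mm wide (x), 16 mm thick (y), 36 mm high to lift it by. about 0.18 kg. This point is its centre, 55 mm above its underside.
- full2_center (a point): Full tube cassette, clear with white ends, orange handle, four tubes with orange caps inside; may be absent. 96 mm wide (its x), 24 mm thick (its y), 110 mm high: a body 74 mm high and on it, centred, a handle 40 mm wide (x), 16 mm thick (y), 36 mm high to lift it by. about 0.18 kg. This point is its centre, 55 mm above its underside.
- full3_center (a point): Full tube cassette, clear with white ends, orange handle, four tubes with orange caps inside; may be absent. 96 mm wide (its x), 24 mm thick (its y), 110 mm high: a body 74 mm high and on it, centred, a handle 40 mm wide (x), 16 mm thick (y), 36 mm high to lift it by. about 0.18 kg. This point is its centre, 55 mm above its underside.
- full4_center (a point): Full tube cassette, clear with white ends, orange handle, four tubes with orange caps inside; may be absent. 96 mm wide (its x), 24 mm thick (its y), 110 mm high: a body 74 mm high and on it, centred, a handle 40 mm wide (x), 16 mm thick (y), 36 mm high to lift it by. about 0.18 kg. This point is its centre, 55 mm above its underside.
- spent_center (a point): Empty cassette, clear with grey ends and a grey handle, no tubes; same size as the full ones, 0.08 kg; starts standing in the magazine at the front stop, its width across the channel. This point is its centre, 55 mm above its underside.
- returns_bin: Loose blue returns bin, open-topped, outer 136 mm (its x) by 86 mm (its y) by 60 mm high, walls and floor 3 mm, 0.35 kg. Origin: centre of its underside.
- marker: Bystander: black marker lying, 105 mm long.
- label_roll: Bystander: roll of labels, 68 mm across, 35 mm high.
- tip_box: Bystander: pipette tip box, 85 x 120 x 65 mm, yellow lid.
- sanitiser: Bystander: sanitiser bottle, 60 mm across, 150 mm high.
- tube_rack: Bystander: green tube rack with capped tubes, 70 x 150 mm, 98 mm high.
- swab_jar: Bystander: white jar with red lid, 64 mm across, 75 mm high.
- tweezers: Bystander: steel tweezers lying, 120 mm long.
Not all that is in view belongs to the job. What is meant by the carton is not turquoise, and is the larger of those in its own colour.

How it is judged (in metres and radians):
On the way:
1. both carton flaps are folded right back and the follower stands locked at the rear end of its travel (value of joint each of flap_left, flap_right above 1.9 rad and value of joint follower above 0.15 m and value of joint lock_tab below 0.0015 m), for 0.2 s.
At the end, for the whole second after the job is handed in: Full cassettes upright (0.12 rad) on the channel floor, the first within 7 mm of the stop, each within 6 mm of the next, follower within 7 mm of the last, tab released (under 1.5 mm); empty cassette in the level returns bin (x of full1_center in the frame of stop between -0.01 and 0.01 m and z of full1_center in the frame of stop between 0.048 and 0.062 m and angle between each of full1_center, full2_center, full3_center, full4_center's own z axis and vertical below 0.12 rad and y of each of full1_center, full2_center, full3_center, full4_center in the frame of follower_face above 0.006 m and (y of full1_center in the frame of stop above -0.019 m or distance between full1_center and full2_center below 0.03 m or distance between full1_center and full3_center below 0.03 m or distance between full1_center and full4_center below 0.03 m) and x of full2_center in the frame of stop between -0.01 and 0.01 m and z of full2_center in the frame of stop between 0.048 and 0.062 m and (y of full2_center in the frame of stop above -0.019 m or distance between full2_center and full1_center below 0.03 m or distance between full2_center and full3_center below 0.03 m or distance between full2_center and full4_center below 0.03 m) and x of full3_center in the frame of stop between -0.01 and 0.01 m and z of full3_center in the frame of stop between 0.048 and 0.062 m and (y of full3_center in the frame of stop above -0.019 m or distance between full3_center and full1_center below 0.03 m or distance between full3_center and full2_center below 0.03 m or distance between full3_center and full4_center below 0.03 m) and x of full4_center in the frame of stop between -0.01 and 0.01 m and z of full4_center in the frame of stop between 0.048 and 0.062 m and (y of full4_center in the frame of stop above -0.019 m or distance between full4_center and full1_center below 0.03 m or distance between full4_center and full2_center below 0.03 m or distance between full4_center and full3_center below 0.03 m) and y of any of full1_center, full2_center, full3_center, full4_center in the frame of stop above -0.019 m and y of any of full1_center, full2_center, full3_center, full4_center in the frame of follower_face below 0.019 m and value of joint follower below 0.105 m and value of joint lock_tab below 0.0015 m and x of spent_center in the frame of returns_bin between -0.065 and 0.065 m and y of spent_center in the frame of returns_bin between -0.04 and 0.04 m and z of spent_center in the frame of returns_bin between 0.005 and 0.075 m and angle between returns_bin's own z axis and vertical below 0.1 rad); the robot touches nothing.
It fails at once if the follower is forced along while its lock tab is not pressed (value of joint lock_tab below 0.0003 m and (velocity of joint follower above 0.03 m/s or velocity of joint follower below -0.03 m/s)).
It fails at once if another thing on the bench is disturbed (moved more than 4 cm) (distance of any of marker, label_roll, tip_box, sanitiser, tube_rack, swab_jar, tweezers from where it was at the start of the episode above 0.04 m).
Of full1, full2, full3, full4 only 2 to 4 are there at a start; the rules pass over those that are not, and their reading is None.
At some moment in a run one of returns_bin may be knocked a few centimetres aside while the robot is not near it.
Once in a run the grip may slacken for a moment while it holds something.
It also fails if it takes over 210 s, if anything falls off the work surface, if the arm or the gripper's body presses on something with over 40 N, if the wrist force passes 120 N, or if a joint passes its speed limit or range.

## Working session

There is one attempt and no reset: what is moved stays moved. The work goes in short steps, Python scripts to look and compute and a tool call to move; the robot and the scene stay as the last step left them, time stands still between calls to the robot, and variables do not carry over. Pictures are saved under pics/ and viewed, at most 14 in all, crops included, and the job is handed in when it is done.

Besides the shell and the picture viewer there is one more tool, called after ">>>" in YAML: its name, and indented under it one key for each argument. drive_tool: Moves the arm, as the interface text tells. Its arguments: {"type":"object","properties":{"increments":{"type":"array","items":{"type":"array"}},"grip_force":{"type":"number"}},"required":["increments"]}

```bash
ls; mkdir -p pics; python3 - <<'E'
from plant import sensors,cams,robot
import cv2,numpy as np
s=sensors.sense();print(s)
for n in("scene","side"):
    p,d=cams.get_image(n);c=cams.calibration(n);np.savez(n+'0.npz',p=p,d=d,K=c["mtx"],V=c["view"]);cv2.imwrite(f"pics/{n}0.png",p);print(n,c)
E
```

```text
pics
{'t': 0.0, 'q': array([ 6.18167843e+01,  1.26743925e+01,  8.75282096e+01, -4.44956636e-04,
        7.99113882e+01, -7.22431841e+00]), 'qvel': array([ 0.05184818,  0.02953609, -0.10524736, -0.04502964, -0.09040627,
        0.0868417 ]), 'joint_efforts': array([-7.30483516e-04, -4.94625378e+01, -3.87365806e+01,  6.97471993e-02,
        5.74676029e-02, -1.94406239e-04]), 'tool_pos': array([0.22325213, 0.58307321, 0.22142388]), 'tcp_rot': array([[-9.33837648e-01,  3.57695929e-01, -9.32889510e-04],
       [ 3.57697063e-01,  9.33836026e-01, -1.75724493e-03],
       [ 2.42606475e-04, -1.97467331e-03, -9.99998021e-01]]), 'ft_force': array([-0.47416936, -0.74967025, -0.526943  ]), 'wrist_torque': array([1.92951921e-02, 8.81762536e-05, 4.94517412e-02]), 'finger_force': 0.0, 'grip_width': 0.997739676782291}
scene {'mtx': array([[455.03461842,   0.        , 329.34274427],
       [  0.        , 455.03461842, 234.76541971],
       [  0.        ,   0.        ,   1.        ]]), 'view': array([[ 0.48198184,  0.87617072,  0.00428609, -0.17618175],
       [ 0.58262838, -0.31684286, -0.74843488, -0.24735268],
       [-0.65439872,  0.36322922, -0.66319443,  1.54548425],
       [ 0.        ,  0.        ,  0.        ,  1.        ]])}
side {'mtx': array([[593.03680042,   0.        , 314.23243615],
       [  0.        , 593.03680042, 232.18519967],
       [  0.        ,   0.        ,   1.        ]]), 'view': array([[ 0.97530113, -0.22066499, -0.00973005, -0.54302506],
       [-0.15910285, -0.67128641, -0.72392047,  0.07590463],
       [ 0.15321225,  0.70758853, -0.68981482,  1.38250923],
       [ 0.        ,  0.        ,  0.        ,  1.        ]])}
```

View pics/scene0.png

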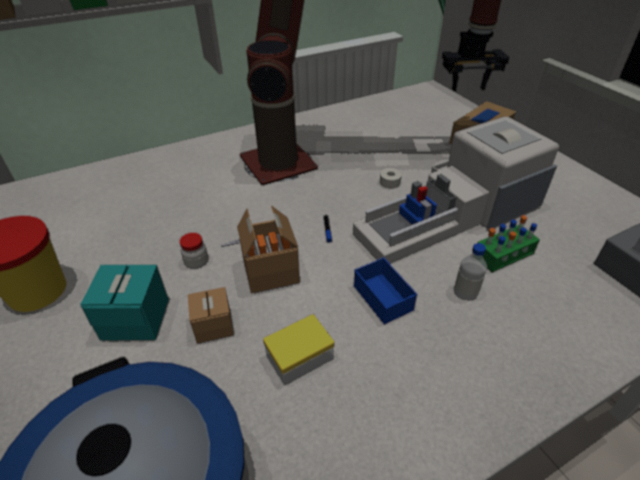

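View pics/side0.png

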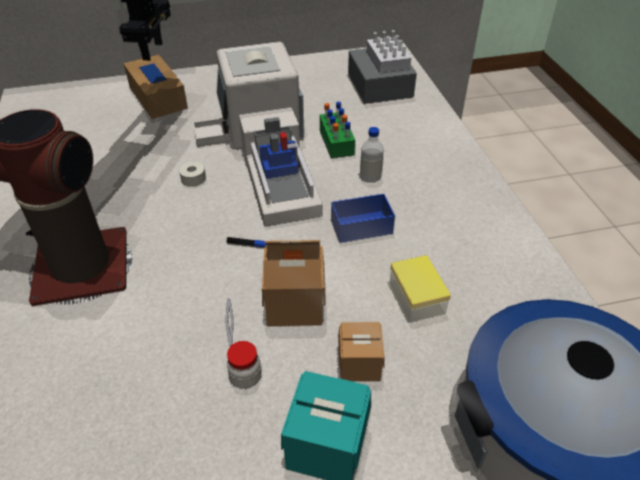

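Candidates for the carton are four boxes in the scene view. They are the brown one with ajar flaps at (268,250), the small brown one at (210,315), the turquoise one at (127,302), and the brown tray with blue contents at (483,118). I choose (268,250): it is not turquoise, it is the larger brown carton, and orange handles show inside. The magazine is at (420,215), the follower at (418,208), the bin at (385,288) and the spent handle at (440,182).

```bash
cat > h.py <<'E'
import numpy as np,cv2
def cloud(n,p=None,d=None,K=None,V=None):
    if p is None:
        z=np.load(n);p,d,K,V=z['p'],z['d'],z['K'],z['V']
    v,u=np.mgrid[:480,:640]
    c=np.stack([(u-K[0,2])*d/K[0,0],(v-K[1,2])*d/K[1,1],d],-1)
    w=(c-V[:3,3])@V[:3,:3]
    return w,p,d>0
def ortho(ws,x0,x1,y0,y1,res,zmax=.4):
    H=int((x1-x0)/res);W=int((y1-y0)/res)
    im=np.zeros((H,W,3),np.uint8);hz=np.full((H,W),-1.)
    for w,p,m in ws:
        P=w[m];C=p[m];k=(P[:,0]>x0)&(P[:,0]<x1)&(P[:,1]>y0)&(P[:,1]<y1)&(P[:,2]<zmax)
        P,C=P[k],C[k]
        i=((x1-P[:,0])/res).astype(int).clip(0,H-1);j=((y1-P[:,1])/res).astype(int).clip(0,W-1)
        o=np.argsort(P[:,2]);i,j,P,C=i[o],j[o],P[o],C[o]
        for a,b,z,c in zip(i,j,P[:,2],C):
            if z>=hz[a,b]: hz[a,b]=z;im[a,b]=c
    return im,hz
E
python3 - <<'E'
from h import *
ws=[cloud('scene0.npz'),cloud('side0.npz')]
im,hz=ortho(ws,.2,.9,-.35,.65,.0025)
h2=cv2.applyColorMap((hz.clip(0,.25)/.25*255).astype(np.uint8),cv2.COLORMAP_JET);h2[hz<-.5]=0
a=cv2.resize(np.vstack([im,h2]),(800,1120),interpolation=0)
cv2.imwrite('pics/o1.png',cv2.resize(a,(428,600)))
def rep(n,w,m):
    k=m; P=w[k]; 
    (c,sz,ang)=cv2.minAreaRect(P[:,:2].astype(np.float32)*1000)
    print(n,len(P),np.round(P.mean(0),4),np.round(c,1),np.round(sz,1),round(ang,1))
for nm,(w,p,v) in zip(('scene','side'),ws):
    hsv=cv2.cvtColor(p,cv2.COLOR_BGR2HSV);h,s,V=hsv[...,0],hsv[...,1],hsv[...,2]
    inb=v&(w[...,0]>.2)&(w[...,0]<.9)&(w[...,1]>-.3)&(w[...,1]<.7)
    L=inb&(s<60)
    for z0,z1,t in((.072,.088,'walls'),(.11,.125,'stop118'),(.207,.222,'housing'),(.038,.052,'floor')):
        k=L&(w[...,2]>z0)&(w[...,2]<z1)
        k=cv2.morphologyEx(k.astype(np.uint8),cv2.MORPH_OPEN,np.ones((2,2)))
        n,lab,st,ce=cv2.connectedComponentsWithStats(k)
        for i in range(1,n):
            if st[i,4]>60: rep(nm+' '+t,w,lab==i)
    blue=inb&(h>105)&(h<130)&(s>140);red=inb&((h<5)|(h>174))&(s>130);org=inb&(h>4)&(h<16)&(s>170);br=inb&(h>5)&(h<20)&(s>70)&(s<190)
    for t,k in(('blue',blue),('red',red),('org',org),('brown',br)):
        n,lab,st,ce=cv2.connectedComponentsWithStats(k.astype(np.uint8))
        for i in range(1,n):
            if st[i,4]>25: rep(nm+' '+t+str(np.round(ce[i])),w,lab==i)
E
```

```text
scene walls 885 [0.5791 0.2827 0.0803] [760.9  33.7] [ 301.8 1380.7] 30.4
scene walls 230 [0.4602 0.1255 0.078 ] [471.9 124.3] [ 33.1 129.8] 1.3
scene walls 140 [0.8728 0.5202 0.0796] [872.7 520.5] [58.6  8.2] 0.2
scene walls 132 [0.7723 0.1457 0.0813] [ 965.6 -137. ] [ 58.2 885.4] 34.5
scene stop118 1518 [0.5369 0.3437 0.1189] [743.6  63. ] [ 301.  1448.9] 30.4
scene stop118 118 [0.7664 0.1542 0.1211] [ 987.5 -159.2] [ 36.8 824.6] 35.2
scene housing 2590 [0.5246 0.4571 0.2177] [648.7 240.1] [ 262.6 1853.7] 31.1
scene floor 2091 [0.5453 0.1503 0.0489] [727.  -28.8] [ 423.  1307.3] 30.4
scene floor 114 [0.8782 0.5028 0.0583] [1066.6   28.5] [  54.5 1083.6] 21.6
scene floor 95 [0.7711 0.1481 0.0425] [771.3 152.9] [54.5 21.5] 51.2
scene blue[480. 119.] 43 [0.2153 0.6825 0.0889] [216.9 681.7] [32.3 33.5] 0.4
scene blue[412. 210.] 462 [0.5141 0.1692 0.0871] [509.9 170.7] [80.4 27.7] 10.0
scene blue[432. 206.] 74 [0.5451 0.2069 0.1086] [538.8 207.6] [34.4 20.2] 23.1
scene blue[513. 223.] 30 [0.6886 0.3555 0.0958] [687.8 356.1] [10.6 12.6] 38.7
scene blue[502. 227.] 31 [0.6878 0.3201 0.0944
[... 2482 characters left out ...]
0.6817 0.3383 0.0918] [682.7 339.3] [54.2 12.3] 86.7
side blue[373. 131.] 61 [0.7484 0.1592 0.1469] [748.8 158.8] [29.6 20.1] 84.7
side blue[277. 159.] 591 [0.4988 0.1776 0.0915] [505.5 202.6] [88.9 95. ] 1.0
side blue[372. 211.] 771 [ 0.7032 -0.0018  0.0264] [670.8 -24.8] [134.6  94.1] 0.3
side blue[259. 243.] 56 [ 0.4138 -0.0392  0.0138] [415.6 -39. ] [12.9 28.5] 67.9
side red[283. 139.] 88 [0.5193 0.1791 0.1463] [521.8 213. ] [93.6 14.5] 86.6
side org[293. 254.] 165 [ 0.4693 -0.1854  0.1103] [ 469.5 -181.2] [30.9 41. ] 79.3
side brown[170.  95.] 988 [0.2426 0.6217 0.0558] [233.4 645.5] [95.9 98.1] 17.0
side brown[293. 284.] 4673 [ 0.4553 -0.2591  0.1006] [ 466.5 -172.8] [241.4 137.2] 78.4
```

View pics/o1.png

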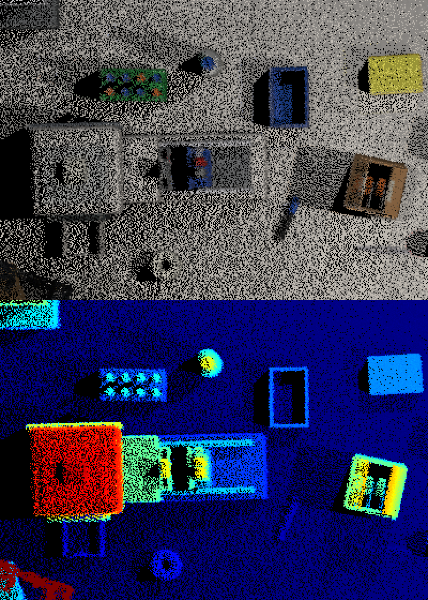

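The ortho view shows the labeller nearly aligned with world y, with the channel at about x 0.51 and y 0 to 0.22. The bin is at (0.674,-0.024). The carton is at about (0.467,-0.227), yawed about -11°. Next I raise the arm and turn the tool so its y axis lies along world x.

>>> drive_tool:
  increments:
    - [[0,0,-0.02],[0,0,8.6],0]
    - [[0,0,-0.02],[0,0,8.6],0]
    - [[0,0,-0.02],[0,0,8.6],0]
    - [[0,0,-0.02],[0,0,8.6],0]
    - [[0,0,-0.02],[0,0,8.6],0]
    - [[0,0,-0.02],[0,0,8.6],0]
    - [[0,0,-0.02],[0,0,8.6],0]
    - [[0,0,-0.02],[0,0,8.6],0]

```text
t: 1.1
tool_pos: [0.2234, 0.5834, 0.3825]
tcp_rot: [[0.001, 1.0, -0.001], [1.0, -0.001, -0.001], [-0.001, -0.001, -1.0]]
ft_force: [-0.9, 0.2, 0.5]
grip_width: 0.997
finger_force: 0.0
```

```bash
python3 - <<'E'
from plant import sensors,cams
import numpy as np
s=sensors.sense();print(s['t'],s['tool_pos'],s['tcp_rot'])
c=cams.calibration('wrist');V=c['view'];R=s['tcp_rot']
print(c['mtx'][0,0],'cam in tool',R.T@(-V[:3,:3].T@V[:3,3]-s['tool_pos']),'axes in tool\n',R.T@V[:3,:3].T)
from h import *
# labeller walls/edges from both clouds
for n in('scene0.npz','side0.npz'):
    w,p,m=cloud(n);P=w[m]
    for lo,hi in((.44,.49),(.54,.60)):
        k=(P[:,2]>.076)&(P[:,2]<.085)&(P[:,0]>lo)&(P[:,0]<hi)&(P[:,1]>.01)&(P[:,1]<.14)
        q=P[k];b=np.polyfit(q[:,1],q[:,0],1) if len(q)>9 else None;print(n,len(q),b, np.percentile(q[:,0],[5,95]) if len(q) else '')
    k=(P[:,2]>.02)&(P[:,2]<.048)&(P[:,0]>.46)&(P[:,0]<.57)&(P[:,1]>-.03)&(P[:,1]<.1)
    print('rear end y',np.percentile(P[k][:,1],[.5,1,2,5]))
    k=(P[:,2]>.112)&(P[:,2]<.124)&(P[:,0]>.46)&(P[:,0]<.57)&(P[:,1]>.2)&(P[:,1]<.34)
    q=P[k];print('stop',len(q),np.percentile(q[:,1],[1,2,5,10,50]),np.percentile(q[:,0],[1,99]))
E
```

```text
1.1 [0.22342952 0.58342624 0.3824939 ] [[ 7.16850466e-04  9.99999579e-01 -5.73632621e-04]
 [ 9.99999210e-01 -7.17442035e-04 -1.03172820e-03]
 [-1.03213931e-03 -5.72892573e-04 -9.99999303e-01]]
408.5446376799362 cam in tool [ 0.07870564 -0.00091619 -0.1628395 ] axes in tool
 [[ 1.21304702e-03 -9.56818638e-01 -2.90683026e-01]
 [ 9.99998726e-01  8.59041013e-04  1.34544843e-03]
 [-1.03764149e-03 -2.90684288e-01  9.56818461e-01]]
scene0.npz 91 [-0.01747645  0.46011607] [0.45273229 0.46228981]
scene0.npz 106 [-0.0235581   0.57045026] [0.56178547 0.57242909]
rear end y [0.02976656 0.02996805 0.03012946 0.03121337]
stop 625 [0.20506127 0.20561126 0.20890154 0.25364422 0.29936136] [0.46129285 0.56946642]
side0.npz 84 [-0.03070606  0.45726383] [0.44978382 0.45861848]
side0.npz 78 [-0.02480163  0.56641671] [0.55942049 0.56874158]
rear end y [0.02491433 0.02576395 0.02660073 0.02784838]
stop 567 [0.20172583 0.202986   0.20534444 0.24900366 0.29197935] [0.46105563 0.56871044]
```

>>> drive_tool:
  increments:
    - [[-0.048,0.036,0.005],[0,0,0],0]
    - [[-0.048,0.036,0.005],[0,0,0],0]
    - [[-0.048,0.036,0.005],[0,0,0],0]
    - [[-0.048,0.036,0.005],[0,0,0],0]
    - [[-0.048,0.036,0.005],[0,0,0],0]
    - [[-0.048,0.036,0.005],[0,0,0],0]
    - [[-0.048,0.036,0.005],[0,0,0],0]
    - [[-0.048,0.036,0.005],[0,0,0],0]

```text
t: 2.1
tool_pos: [0.5139, 0.1991, 0.342]
tcp_rot: [[-0.004, 1.0, -0.0], [1.0, 0.004, 0.0], [0.0, -0.0, -1.0]]
ft_force: [1.3, 1.0, 0.2]
grip_width: 1.0
finger_force: 0.0
```

```bash
cat >> h.py <<'E'
def snap(name,out):
    from plant import cams
    c=cams.calibration(name);p,d=cams.get_image(name)
    np.savez(out+'.npz',p=p,d=d,K=c["mtx"],V=c["view"]);cv2.imwrite(f'pics/{out}.png',p)
    return cloud(out+'.npz')
E
cat > mag.py <<'E'
import sys
from h import *
from plant import sensors
o=sys.argv[1]
print(sensors.sense()['tool_pos'])
w,p,m=snap('wrist',o)
w,p,m=snap('wrist',o)
P=w[m]
def st(t,k):
    q=P[k];print(t,len(q),'x',np.percentile(q[:,0],[2,50,98]).round(4) if len(q) else '','y',np.percentile(q[:,1],[2,50,98]).round(4) if len(q) else '','z',np.median(q[:,2]).round(4) if len(q) else '')
X,Y,Z=P.T
for lo,hi in((.44,.48),(.55,.59)):
    k=(Z>.076)&(Z<.084)&(X>lo)&(X<hi)&(Y>.01)&(Y<.24);st('wall',k)
    if k.sum()>9: print(np.polyfit(Y[k]-.14,X[k],1))
st('stop',(Z>.113)&(Z<.122)&(X>.46)&(X<.57)&(Y>.2)&(Y<.34))
hsv=cv2.cvtColor(p,cv2.COLOR_BGR2HSV)[m];h,s,v=hsv.T
b=(h>105)&(h<130)&(s>120)&(X>.45)&(X<.58)&(Y>.02)&(Y<.3)
for a,c in((.112,.122),(.06,.11),(.122,.17)): st('blue%.3f'%a,b&(Z>a)&(Z<c))
st('red',((h<6)|(h>173))&(s>120)&(Z>.13)&(X>.45)&(X<.58)&(Y>.02)&(Y<.3))
st('top z>.15',(Z>.147)&(Z<.175)&(X>.45)&(X<.58)&(Y>.02)&(Y<.3)&(s<100))
E
python3 mag.py w1
```

```text
[0.51389645 0.19909096 0.34204876]
wall 1329 x [0.448  0.4544 0.4738] y [0.0641 0.1663 0.2353] z 0.083
[3.92589041e-05 4.56130155e-01]
wall 987 x [0.557  0.5632 0.5688] y [0.0667 0.1623 0.2372] z 0.0832
[-0.02955518  0.56361567]
stop 10991 x [0.462  0.5133 0.5673] y [0.205  0.3055 0.3386] z 0.1186
blue0.112 1704 x [0.4644 0.5071 0.5495] y [0.1712 0.2031 0.2116] z 0.1178
blue0.060 1166 x [0.4649 0.5003 0.5501] y [0.1628 0.2099 0.2121] z 0.0774
blue0.122 35 x [0.4866 0.5054 0.5283] y [0.1758 0.1864 0.1952] z 0.129
red 828 x [0.4644 0.5184 0.5652] y [0.1751 0.194  0.2223] z 0.1603
top z>.15 1551 x [0.4865 0.5005 0.5241] y [0.1743 0.2611 0.2728] z 0.1559
```

View pics/w1.png

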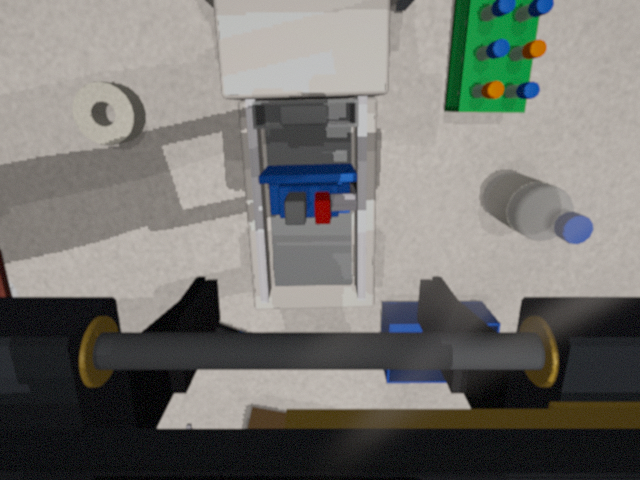

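The wrist view shows the follower plate at (308,172), the grey post at (295,208), the red tab at (322,208), the empty cassette handle at (305,112) and the front stop edge at row 97.

```bash
python3 - <<'E'
from h import *
w,p,m=cloud('w1.npz')
def bx(t,u0,u1,v0,v1,z0,z1,sel=None):
    q=w[v0:v1,u0:u1][m[v0:v1,u0:u1]];q=q[(q[:,2]>z0)&(q[:,2]<z1)]
    print(t,len(q),'x',np.percentile(q[:,0],[1,50,99]).round(4),'y',np.percentile(q[:,1],[1,50,99]).round(4),'z',np.percentile(q[:,2],[5,50,95]).round(4))
bx('post',280,309,185,230,.15,.17)
bx('red',312,335,185,230,.15,.17)
bx('spent handle',270,335,95,130,.148,.165)
bx('plate top',255,360,160,190,.112,.124)
bx('stop block edge',225,380,60,105,.112,.124)
bx('wall R',350,380,110,300,.074,.09)
bx('wall L',240,275,110,300,.074,.09)
for lo,hi,u0,u1 in((.44,.48,240,275),(.54,.59,350,380)):
    for v in range(115,300,30):
        q=w[v:v+30,u0:u1][m[v:v+30,u0:u1]];q=q[(q[:,2]>.076)&(q[:,2]<.09)&(q[:,0]>lo)&(q[:,0]<hi)]
        if len(q)>5: print(v,np.percentile(q[:,0],[3,97]).round(4),q[:,1].mean().round(3))
bx('floor',270,355,245,280,.03,.06)
bx('rear',255,375,285,310,.02,.07)
bx('bench',100,200,300,340,-.05,.05) if 0 else None
# housing side direction
E
```

```text
post 543 x [0.4877 0.4967 0.5053] y [0.173  0.185  0.1947] z [0.1546 0.1593 0.1605]
red 411 x [0.514  0.5201 0.5271] y [0.1742 0.1858 0.1953] z [0.1563 0.1592 0.1605]
spent handle 975 x [0.4856 0.5052 0.5248] y [0.2578 0.2658 0.2736] z [0.1538 0.1554 0.1566]
plate top 1243 x [0.4616 0.5072 0.5526] y [0.1959 0.2059 0.2118] z [0.1143 0.1181 0.1196]
stop block edge 6167 x [0.4354 0.5009 0.5693] y [0.2746 0.2947 0.3103] z [0.1165 0.1185 0.12  ]
wall R 1651 x [0.5502 0.5627 0.5693] y [0.0651 0.1791 0.2672] z [0.0821 0.0835 0.085 ]
wall L 1907 x [0.4468 0.4538 0.47  ] y [0.0656 0.1764 0.2663] z [0.0759 0.0832 0.0848]
115 [0.4465 0.4648] 0.249
145 [0.4473 0.4669] 0.219
175 [0.4482 0.4698] 0.187
205 [0.449  0.4693] 0.157
235 [0.4498 0.4587] 0.122
265 [0.4509 0.4596] 0.087
295 [0.4519 0.4601] 0.064
115 [0.5502 0.5648] 0.25
145 [0.5571 0.5659] 0.22
175 [0.5507 0.5669] 0.189
205 [0.559  0.5673] 0.157
235 [0.5599 0.5682] 0.122
265 [0.5609 0.5694] 0.087
295 [0.5619 0.5699] 0.066
floor 2963 x [0.4596 0.5095 0.5594] y [0.071  0.0933 0.115 ] z [0.0446 0.0461 0.0475]
rear 2438 x [0.4396 0.5105 0.5842] y [0.0316 0.0474 0.0637] z [0.0439 0.0454 0.0469]
```

>>> drive_tool:
  increments:
    - [[-0.014,-0.0105,0.0],[0,0,-1.4],0]
    - [[0,0,0.036],[0,0,0],0]
    - [[0,0,0.036],[0,0,0],0]
    - [[0,0,0.036],[0,0,0],0]
    - [[0,0,0.036],[0,0,0],0]
    - [[0,0,0.036],[0,0,0],0]
    - [[0,0,0.036],[0,0,0],0]
    - [[0,0,0],[0,0,0],0]

```text
t: 3.2
tool_pos: [0.4994, 0.1868, 0.1232]
tcp_rot: [[-0.029, 1.0, -0.007], [1.0, 0.029, -0.001], [-0.001, -0.007, -1.0]]
ft_force: [1.1, -0.7, 1.1]
grip_width: 1.0
finger_force: 0.0
```

>>> drive_tool:
  increments:
    - [[0,0,0],[0,0,0],0.3]
    - [[0,0,0],[0,0,0],0.5]
    - [[0,0,0],[0,0,0],0.6]
    - [[0,0,0],[0,0,0],0.7]
    - [[0,0,0],[0,0,0],0.8]
    - [[0,0,0],[0,0,0],0.8]
    - [[0,0,0],[0,0,0],0.8]
    - [[0,0,0],[0,0,0],0.8]
  grip_force: 20

```text
t: 4.2
tool_pos: [0.5034, 0.1868, 0.127]
tcp_rot: [[-0.028, 1.0, 0.002], [1.0, 0.028, 0.0], [0.0, 0.002, -1.0]]
ft_force: [1.5, 0.5, 1.9]
grip_width: 0.36
finger_force: 20.0
```

>>> drive_tool:
  increments:
    - [[-0.003,0,0],[0,0,0],0.8]
    - [[-0.003,0,0],[0,0,0],0.8]
    - [[-0.003,0,0],[0,0,0],0.8]
    - [[-0.003,0,0],[0,0,0],0.8]
    - [[-0.003,0,0],[0,0,0],0.8]
    - [[-0.003,0,0],[0,0,0],0.8]
    - [[-0.003,0,0],[0,0,0],0.8]
    - [[-0.003,0,0],[0,0,0],0.8]
  grip_force: 25

```text
t: 5.2
tool_pos: [0.5038, 0.1626, 0.1263]
tcp_rot: [[-0.029, 1.0, 0.001], [1.0, 0.029, 0.0], [0.0, 0.001, -1.0]]
ft_force: [8.3, 2.2, -0.8]
grip_width: 0.459
finger_force: 4.1
```

>>> drive_tool:
  increments:
    - [[-0.003,0,0],[0,0,0],0.8]
    - [[-0.003,0,0],[0,0,0],0.8]
    - [[-0.003,0,0],[0,0,0],0.8]
    - [[-0.003,0,0],[0,0,0],0.8]
    - [[-0.003,0,0],[0,0,0],0.8]
    - [[-0.003,0,0],[0,0,0],0.8]
    - [[-0.003,0,0],[0,0,0],0.8]
    - [[-0.003,0,0],[0,0,0],0.8]

```text
t: 6.2
tool_pos: [0.5045, 0.1387, 0.1263]
tcp_rot: [[-0.029, 1.0, 0.001], [1.0, 0.029, 0.0], [0.0, 0.001, -1.0]]
ft_force: [5.8, 2.7, 0.0]
grip_width: 0.356
finger_force: 25.0
```

>>> drive_tool:
  increments:
    - [[-0.003,0,0],[0,0,0],0.8]
    - [[-0.003,0,0],[0,0,0],0.8]
    - [[-0.003,0,0],[0,0,0],0.8]
    - [[-0.003,0,0],[0,0,0],0.8]
    - [[-0.003,0,0],[0,0,0],0.8]
    - [[-0.003,0,0],[0,0,0],0.8]
    - [[-0.003,0,0],[0,0,0],0.8]
    - [[-0.003,0,0],[0,0,0],0.8]

```text
t: 7.2
tool_pos: [0.5051, 0.1147, 0.1263]
tcp_rot: [[-0.028, 1.0, 0.001], [1.0, 0.028, 0.0], [0.0, 0.001, -1.0]]
ft_force: [5.6, 2.2, 0.7]
grip_width: 0.358
finger_force: 25.0
```

>>> drive_tool:
  increments:
    - [[-0.003,0,0],[0,0,0],0.8]
    - [[-0.003,0,0],[0,0,0],0.8]
    - [[-0.003,0,0],[0,0,0],0.8]
    - [[-0.003,0,0],[0,0,0],0.8]
    - [[-0.003,0,0],[0,0,0],0.8]
    - [[-0.003,0,0],[0,0,0],0.8]
    - [[-0.003,0,0],[0,0,0],0.8]
    - [[0,0,0],[0,0,0],0.8]

```text
t: 8.2
tool_pos: [0.5057, 0.0935, 0.1263]
tcp_rot: [[-0.028, 1.0, 0.001], [1.0, 0.028, -0.0], [-0.0, 0.001, -1.0]]
ft_force: [6.0, -0.0, 1.1]
grip_width: 0.356
finger_force: 25.0
```

The grip slackened once and recovered. I nudge the follower a little further back, release it, rise and check.

>>> drive_tool:
  increments:
    - [[-0.003,0,0],[0,0,0],0.8]
    - [[-0.002,0,0],[0,0,0],0.8]
    - [[0,0,0],[0,0,0],0.8]
    - [[0,0,0],[0,0,0],0.4]
    - [[0,0,0],[0,0,0],0.2]
    - [[0,0,0],[0,0,0],0]
    - [[0,0,0],[0,0,0],0]
    - [[0,0,-0.04],[0,0,0],0]

```text
t: 9.2
tool_pos: [0.5012, 0.0884, 0.1624]
tcp_rot: [[-0.029, 1.0, -0.011], [1.0, 0.029, -0.001], [-0.0, -0.011, -1.0]]
ft_force: [0.6, -0.3, 0.3]
grip_width: 0.844
finger_force: 0.0
```

>>> drive_tool:
  increments:
    - [[0,0,-0.05],[0,0,0],0]
    - [[0.02,0,-0.05],[0,0,0],0]
    - [[0.04,0,-0.04],[0,0,0],0]
    - [[0.04,0,-0.01],[0,0,0],0]
    - [[0,0,0],[0,0,0],0]
    - [[0,0,0],[0,0,0],0]
    - [[0,0,0],[0,0,0],0]
    - [[0,0,0],[0,0,0],0]

```text
t: 10.2
tool_pos: [0.5025, 0.1878, 0.3158]
tcp_rot: [[-0.027, 1.0, -0.001], [1.0, 0.027, -0.001], [-0.0, -0.001, -1.0]]
ft_force: [0.5, 0.4, 0.4]
grip_width: 1.002
finger_force: 0.0
```

```bash
python3 mag.py w2; python3 - <<'E'
from h import *
w,p,m=cloud('w2.npz');P=w[m];X,Y,Z=P.T
hsv=cv2.cvtColor(p,cv2.COLOR_BGR2HSV)[m];h,s,v=hsv.T
k=(Z>.148)&(Z<.165)&(X>.45)&(X<.56)&(Y>.2)&(Y<.3);q=P[k];print('spent',len(q),np.percentile(q,[1,50,99],axis=0).round(4))
k=(Z>.112)&(Z<.125)&(X>.46)&(X<.56)&(Y>.24)&(Y<.33)&(s<90);q=P[k]
print('body/stop y hist',np.histogram(q[:,1],np.arange(.24,.33,.004)))
# carton
w,p,m=cloud('side0.npz');P=np.vstack([cloud(n)[0][cloud(n)[2]] for n in('scene0.npz','side0.npz')]);X,Y,Z=P.T
k=(X>.38)&(X<.56)&(Y>-.34)&(Y<-.1)&(Z>.02)&(Z<.105);
r=cv2.minAreaRect(P[k&(Z>.03)][:,:2].astype(np.float32)*1000);print('carton',r)
im,hz=ortho([cloud('scene0.npz'),cloud('side0.npz')],.38,.56,-.34,-.1,.002)
C=np.array([.467,-.227]);a=np.radians(-11.4);R=np.array([[np.cos(a),-np.sin(a)],[np.sin(a),np.cos(a)]])
k=(X>.38)&(X<.56)&(Y>-.36)&(Y<-.1)&(Z>.1);q=P[k];l=(q[:,:2]-C)@R
for z in np.arange(.1,.185,.008):
    t=l[(abs(q[:,2]-z)<.004)&(abs(l[:,0])<.05)];print(z.round(3),np.histogram(t[:,1],np.arange(-.09,.0901,.012))[0])
E
```

```text
[0.50250023 0.18782756 0.31582692]
wall 1387 x [0.4478 0.454  0.4767] y [0.0642 0.1469 0.2369] z 0.083
[-0.071863    0.45625551]
wall 1200 x [0.5519 0.5627 0.5688] y [0.068  0.1567 0.2364] z 0.0832
[-0.01880129  0.56278493]
stop 11623 x [0.4623 0.5141 0.5675] y [0.2556 0.3089 0.3388] z 0.1186
blue0.112 1833 x [0.4674 0.5091 0.551 ] y [0.0763 0.108  0.1165] z 0.1177
blue0.060 1830 x [0.4657 0.5067 0.5525] y [0.0714 0.1153 0.1169] z 0.0827
blue0.122 30 x [0.489  0.5068 0.5162] y [0.0813 0.0968 0.0996] z 0.1332
red 784 x [0.4526 0.5205 0.5502] y [0.0806 0.0998 0.2135] z 0.1596
top z>.15 1744 x [0.4859 0.5018 0.5245] y [0.0803 0.2614 0.2729] z 0.1557
spent 1152 [[0.485  0.2575 0.1532]
 [0.5048 0.2655 0.1554]
 [0.5244 0.2734 0.1572]]
body/stop y hist (array([  0,   0,   0, 293, 108,  28,  25,  22, 216, 321, 569, 615, 614,
       625, 634, 647, 643, 648, 672, 670, 674, 678]), array([0.24 , 0.244, 0.248, 0.252, 0.256, 0.26 , 0.264, 0.268, 0.272,
       0.276, 0.28 , 0.284, 0.288, 0.292, 0.296, 0.3  , 0.304, 0.308,
       0.312, 0.316, 0.32 , 0.324, 0.328]))
carton ((464.67449951171875, -227.75433349609375), (130.14602661132812, 135.2115020751953), 78.24542236328125)
0.1 [ 0  0 73  4  5  2 11  2 12  4 29  7 40  0  0]
0.108 [  0   0 134   3  10   6   7   2  17   9  72  28 126   0   0]
0.116 [  0   1 126   2  10  21  63   6  45  30  58  38 138   0   0]
0.124 [  0   4 243   1   0   0   0   0   0   0   0   8  58   0   0]
0.132 [  0   0 250  52   0   0   0   0   0   0   0  30  53   0   0]
0.14 [  0   0  54 229   1   0   0   0   0   0   9  65   3   0   0]
0.148 [  0   0   3 301   7   0   0   0   0   0  33  54   0   0   0]
0.156 [  0   0   0 162 131   0   0   0   0  14  69   1   0   0   0]
0.164 [  0   0   0  24 295   2   0   0   0 151  45   0   0   0   0]
0.172 [  0   0   0   0 140  14   0   0   0  10   0   0   0   0   0]
0.18 [0 0 0 0 0 0 0 0 0 0 0 0 0 0 0]
```

Follower parked at about 0.160 m. The flaps are ajar at about 55°, with a gap of about 55 mm between their edges. Next I grasp the empty cassette.

>>> drive_tool:
  increments:
    - [[0.0388,0.0023,0],[0,0,0],0]
    - [[0.0388,0.0023,0.02],[0,0,0],0]
    - [[0,0,0.04],[0,0,0],0]
    - [[0,0,0.04],[0,0,0],0]
    - [[0,0,0.04],[0,0,0],0]
    - [[0,0,0.03],[0,0,0],0.2]
    - [[0,0,0.02],[0,0,0],0.3]
    - [[0,0,0],[0,0,0],0.4]

```text
t: 11.3
tool_pos: [0.5041, 0.2659, 0.125]
tcp_rot: [[-0.028, 1.0, -0.003], [1.0, 0.028, -0.001], [-0.001, -0.003, -1.0]]
ft_force: [0.4, 0.3, -0.1]
grip_width: 0.746
finger_force: 0.0
```

>>> drive_tool:
  increments:
    - [[0,0,0],[0,0,0],0.7]
    - [[0,0,0],[0,0,0],0.7]
    - [[0,0,0],[0,0,0],0.7]
    - [[0,0,-0.02],[0,0,0],0.7]
    - [[0,0,-0.03],[0,0,0],0.7]
    - [[0,0,-0.04],[0,0,0],0.7]
    - [[0,0,-0.03],[0,0,0],0.7]
    - [[0,0,-0.0],[0,0,0],0.7]
  grip_force: 20

```text
t: 12.3
tool_pos: [0.5069, 0.2673, 0.2512]
tcp_rot: [[-0.029, 1.0, 0.007], [1.0, 0.029, 0.003], [0.002, 0.007, -1.0]]
ft_force: [-0.6, 0.3, -0.4]
grip_width: 0.457
finger_force: 20.0
```

```bash
cat > binp.py <<'E'
import sys
from h import *
from plant import sensors
print(sensors.sense()['tool_pos'])
o=sys.argv[1]
for n in ('scene','side'):
    w,p,m=snap(n,n+o)
    hsv=cv2.cvtColor(p,cv2.COLOR_BGR2HSV);h,s,v=hsv[...,0],hsv[...,1],hsv[...,2]
    k=m&(h>105)&(h<130)&(s>120)&(w[...,0]>.57)&(w[...,0]<.85)&(w[...,1]>-.2)&(w[...,1]<.1)&(w[...,2]<.07)
    r=w[k&(w[...,2]>.05)];print(n,k.sum(),'rim',len(r),cv2.minAreaRect(r[:,:2].astype(np.float32)*1000),r[:,2].mean())
E
python3 binp.py 1
```

```text
[0.50694689 0.26726313 0.25122528]
scene 2452 rim 468 ((674.7105712890625, -24.376136779785156), (86.73098754882812, 137.7039794921875), 89.78802490234375) 0.05652052297971368
side 1085 rim 271 ((670.8785400390625, -26.480205535888672), (135.12840270996094, 94.58236694335938), 0.9161686897277832) 0.05589613283692175
```

Bin at (0.673,-0.025), yaw about 0. Carrying the empty cassette over.

>>> drive_tool:
  increments:
    - [[-0.02,0.0105,0],[0,0,0],0.7]
    - [[-0.042,0.0225,0],[0,0,0],0.7]
    - [[-0.042,0.0225,0],[0,0,0],0.7]
    - [[-0.042,0.0225,0],[0,0,0],0.7]
    - [[-0.042,0.0225,0],[0,0,0],0.7]
    - [[-0.042,0.0225,0],[0,0,0],0.7]
    - [[-0.042,0.0225,0],[0,0,0],0.7]
    - [[-0.025,0.012,0],[0,0,0],0.7]

```text
t: 13.4
tool_pos: [0.6707, -0.0281, 0.2438]
tcp_rot: [[-0.027, 1.0, -0.004], [1.0, 0.027, 0.0], [0.0, -0.004, -1.0]]
ft_force: [-1.5, 0.1, -1.3]
grip_width: 0.458
finger_force: 20.0
```

>>> drive_tool:
  increments:
    - [[0,0,0],[0,0,0],0.7]
    - [[0,0,0.02],[0,0,0],0.7]
    - [[0,0,0.04],[0,0,0],0.7]
    - [[0,0,0.04],[0,0,0],0.7]
    - [[0,0,0.035],[0,0,0],0.7]
    - [[0,0,0.02],[0,0,0],0.7]
    - [[0,0,0.01],[0,0,0],0.7]
    - [[0,0,0],[0,0,0],0.7]

```text
t: 14.4
tool_pos: [0.6707, -0.0251, 0.0825]
tcp_rot: [[-0.03, 1.0, -0.0], [1.0, 0.03, -0.0], [-0.0, -0.0, -1.0]]
ft_force: [-3.1, -0.1, 3.1]
grip_width: 0.456
finger_force: 20.0
```

>>> drive_tool:
  increments:
    - [[0,0,0],[0,0,0],0.3]
    - [[0,0,0],[0,0,0],0]
    - [[0,0,0],[0,0,0],0]
    - [[0,0,-0.02],[0,0,0],0]
    - [[0,0,-0.04],[0,0,0],0]
    - [[0,0,-0.04],[0,0,4.4],0]
    - [[0,0,-0.05],[0,0,4.5],0.5]
    - [[0,0,-0.04],[0,0,4.5],1]

```text
t: 15.4
tool_pos: [0.6716, -0.026, 0.276]
tcp_rot: [[0.206, 0.978, 0.004], [0.978, -0.206, -0.001], [0.0, 0.004, -1.0]]
ft_force: [0.1, -0.2, -0.1]
grip_width: 0.852
finger_force: 0.0
```

>>> drive_tool:
  increments:
    - [[-0.03,-0.02,0],[0,0,0],1]
    - [[-0.03,-0.02,0],[0,0,0],1]
    - [[-0.03,-0.02,0],[0,0,0],1]
    - [[-0.03,-0.02,0],[0,0,0],1]
    - [[-0.03,-0.02,0],[0,0,0],1]
    - [[-0.03,-0.02,0],[0,0,0],1]
    - [[-0.03,-0.02,0],[0,0,0],1]
    - [[-0.03,-0.02,0],[0,0,0],1]

```text
t: 16.4
tool_pos: [0.4648, -0.2291, 0.2734]
tcp_rot: [[0.204, 0.979, 0.002], [0.979, -0.204, -0.001], [-0.001, 0.002, -1.0]]
ft_force: [-0.2, 0.6, 0.4]
grip_width: 0.017
finger_force: 0.0
```

```bash
cat > car.py <<'E'
import sys
from h import *
from plant import sensors
o=sys.argv[1]
s=sensors.sense();print(s['tool_pos'],s['tcp_rot'][:2,:2])
w,p,m=snap('wrist',o)
P=w[m];X,Y,Z=P.T
C=np.array([.466,-.228]);a=np.radians(-11.6);R=np.array([[np.cos(a),-np.sin(a)],[np.sin(a),np.cos(a)]])
l=(P[:,:2]-C)@R
k=(abs(l[:,0])<.05)&(abs(l[:,1])<.14)
for z in np.arange(.1,.2,.008):
    t=l[k&(abs(Z-z)<.004)];print(z.round(3),np.histogram(t[:,1],np.arange(-.132,.1321,.012))[0])
k=(abs(l[:,0])<.08)&(abs(l[:,1])<.068)&(Z>.113)&(Z<.122);t=l[k]
hsv=cv2.cvtColor(p,cv2.COLOR_BGR2HSV)[m];b=(hsv[k][:,0]>5)&(hsv[k][:,0]<22)&(hsv[k][:,2]<255);print('rim x',np.percentile(t[b][:,0],[1,99]) if b.any() else '')
o=(hsv[:,0]>3)&(hsv[:,0]<17)&(hsv[:,1]>170)&(Z>.095)&(Z<.125)&(abs(l[:,0])<.04)&(abs(l[:,1])<.06)
print('org',o.sum(),np.histogram(l[o][:,1],np.arange(-.06,.061,.004)))
E
python3 car.py w3; python3 binp.py 2
```

```text
[ 0.46480434 -0.2291212   0.27336669] [[ 0.20372889  0.9790254 ]
 [ 0.97902685 -0.20372637]]
0.1 [  0   0   0   0   0   0 322  16 155  21 134  19   1   0   0   0   0   0
   0   0   0   0]
0.108 [  0   0   0   0   0   0   8  22 157  25 144  23   6   0   0   0   0   0
   0   0   0   0]
0.116 [  0   0   0   0   0   0  33 650 203 534 413 260 216   0   0   0   2   0
   0   0   0   0]
0.124 [  0   0   0   0   0  76  36   0   0   0   0   0   0   0   0 132 897   0
   0   0   0   0]
0.132 [   0    0    0    0    0    0  126    0    0    0    0    0    0    0
    0 1362   12    0    0    0    0    0]
0.14 [   0    0    0    0    0    0  105    0    0    0    0    0    0    0
  392 1014    0    0    0    0    0    0]
0.148 [   0    0    0    0    0    0   88  113    0    0    0    0    0    0
 1556    1    0    0    0    0    0    0]
0.156 [  0   0   0   0   0   0   0 230   0   0   0   0   0 682 910   0   0   0
   0   0   0   0]
0.164 [   0    0    0    0    0    0    0  164   17    0    0    0    0 1962
    0    0    0    0    0    0    0    0]
0.172 [  0   0   0   0   0   0   0   0 837   0   
[... 621 characters left out ...]
-02, -1.60000000e-02,
       -1.20000000e-02, -8.00000000e-03, -4.00000000e-03,  5.55111512e-17,
        4.00000000e-03,  8.00000000e-03,  1.20000000e-02,  1.60000000e-02,
        2.00000000e-02,  2.40000000e-02,  2.80000000e-02,  3.20000000e-02,
        3.60000000e-02,  4.00000000e-02,  4.40000000e-02,  4.80000000e-02,
        5.20000000e-02,  5.60000000e-02,  6.00000000e-02]))
[ 0.46239294 -0.23176609  0.27330759]
scene 1382 rim 392 ((674.2335205078125, -24.09439468383789), (137.54425048828125, 87.00758361816406), 0.3210035562515259) 0.05652534506717679
side 370 rim 193 ((670.1290893554688, -27.28671646118164), (93.54840087890625, 135.52825927734375), 89.75904846191406) 0.05620927726348454
```

View pics/w3.png

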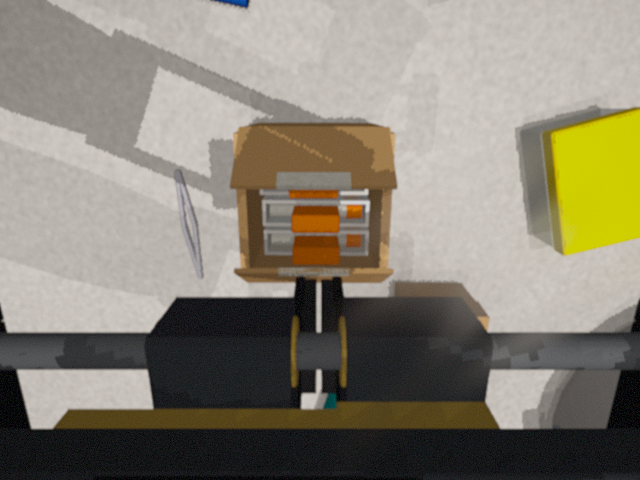

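The wrist view shows the left flap at (315,155), the right flap edge at (313,272), and orange handles at (317,250), (315,217) and (313,194), so at least three cassettes. The gap between the flaps is clear. I sweep both flaps open with the shut fingers.

>>> drive_tool:
  increments:
    - [[0,0,0.033],[0,0,0],1]
    - [[0,0,0.033],[0,0,0],1]
    - [[0,0,0.033],[0,0,0],1]
    - [[0,0,0.032],[0,0,0],1]
    - [[0.012,0,0],[0,0,0],1]
    - [[0.012,0,0],[0,0,0],1]
    - [[0.012,0,0],[0,0,0],1]
    - [[0.012,0,0],[0,0,0],1]

```text
t: 17.55
tool_pos: [0.4764, -0.1805, 0.1421]
tcp_rot: [[0.203, 0.979, 0.003], [0.979, -0.203, -0.001], [-0.001, 0.003, -1.0]]
ft_force: [0.2, -0.9, 0.8]
grip_width: 0.007
finger_force: 0.5
```

>>> drive_tool:
  increments:
    - [[0.012,0,0],[0,0,0],1]
    - [[0.012,0,0],[0,0,0],1]
    - [[0.012,0,0],[0,0,0],1]
    - [[0.012,0,0],[0,0,0],1]
    - [[-0.02,0,0],[0,0,0],1]
    - [[-0.026,0,0],[0,0,0],1]
    - [[-0.026,0,0],[0,0,0],1]
    - [[-0.024,0,0],[0,0,0],1]

```text
t: 18.55
tool_pos: [0.4654, -0.228, 0.1403]
tcp_rot: [[0.204, 0.979, -0.0], [0.979, -0.204, 0.001], [0.001, -0.0, -1.0]]
ft_force: [0.1, -0.0, -0.6]
grip_width: 0.004
finger_force: 0.0
```

>>> drive_tool:
  increments:
    - [[-0.012,0,0],[0,0,0],1]
    - [[-0.012,0,0],[0,0,0],1]
    - [[-0.012,0,0],[0,0,0],1]
    - [[-0.012,0,0],[0,0,0],1]
    - [[-0.012,0,0],[0,0,0],1]
    - [[-0.012,0,0],[0,0,0],1]
    - [[-0.012,0,0],[0,0,0],1]
    - [[-0.014,0,0],[0,0,0],1]

```text
t: 19.55
tool_pos: [0.4453, -0.3254, 0.1407]
tcp_rot: [[0.204, 0.979, 0.0], [0.979, -0.204, -0.001], [-0.001, 0.0, -1.0]]
ft_force: [0.6, 0.4, 0.3]
grip_width: 0.003
finger_force: 0.3
```

>>> drive_tool:
  increments:
    - [[0.01,0,-0.01],[0,0,0],1]
    - [[0.01,0,-0.03],[0,0,0],1]
    - [[0.03,0,-0.05],[0,0,0],1]
    - [[0.03,0,-0.05],[0,0,0],1]
    - [[0.02,0,-0.03],[0,0,0],0.5]
    - [[0,0,0],[0,0,0],0.31]
    - [[0,0,0],[0,0,0],0.31]
    - [[0,0,0],[0,0,0],0.31]

```text
t: 20.55
tool_pos: [0.465, -0.2263, 0.3088]
tcp_rot: [[0.204, 0.979, -0.003], [0.979, -0.204, 0.002], [0.001, -0.003, -1.0]]
ft_force: [0.4, -0.1, -0.0]
grip_width: 0.374
finger_force: 0.0
```

```bash
python3 car.py w4; python3 - <<'E'
from h import *
w,p,m=cloud('w4.npz');P=w[m];X,Y,Z=P.T
hsv=cv2.cvtColor(p,cv2.COLOR_BGR2HSV)[m]
C=np.array([.466,-.228]);a=np.radians(-11.6);R=np.array([[np.cos(a),-np.sin(a)],[np.sin(a),np.cos(a)]]);l=(P[:,:2]-C)@R
o=(hsv[:,0]>3)&(hsv[:,0]<17)&(hsv[:,1]>170)&(Z>.107)&(Z<.125)&(abs(l[:,0])<.03)&(abs(l[:,1])<.06)
im=np.zeros(m.shape,np.uint8);im[m]=o
im=cv2.morphologyEx(im,cv2.MORPH_OPEN,np.ones((3,3)))
n,lab,st,ce=cv2.connectedComponentsWithStats(im)
for i in range(1,n):
    if st[i,4]>80:
        q=w[lab==i];ll=(q[:,:2]-C)@R;print(ce[i].round(),st[i,4],cv2.minAreaRect(q[:,:2].astype(np.float32)*1000),'z',np.median(q[:,2]).round(4),'l',np.percentile(ll,[2,98],axis=0).round(4).tolist())
E
```

```text
[ 0.46502242 -0.22628295  0.3087515 ] [[ 0.20448814  0.97886558]
 [ 0.97886857 -0.20448471]]
0.1 [  0   0   0   0   0   0 314  14 123  12  90  15  61  18  11  56   0   0
   0   0   0   0]
0.108 [  0   0   0   0   0   0 322  20 124  22  97  18  66  19  13  51   0   0
   0   0   0   0]
0.116 [  0   0   0   0   0  64 646 551 155 447 352 195 633  21 623 414 268   0
   0   0   0   0]
0.124 [   0    0    0    0  388 1377   14    0    0    0    1    0    0    0
    0    3 1458  728    0    0    0    0]
0.132 [   0    0  220 1016  669    3    0    0    0    0    0    0    0    0
    0    0    0 1256 1853  102    0    0]
0.14 [   0  588  834   14    0    0    0    0    0    0    0    0    0    0
    0    0    0    0  186 2115 1449    0]
0.148 [  0   0   0   0   0   0   0   0   0   0   0   0   0   0   0   0   0   0
   0   0 376   0]
0.156 [0 0 0 0 0 0 0 0 0 0 0 0 0 0 0 0 0 0 0 0 0 0]
0.164 [0 0 0 0 0 0 0 0 0 0 0 0 0 0 0 0 0 0 0 0 0 0]
0.172 [0 0 0 0 0 0 0 0 0 0 0 0 0 0 0 0 0 0 0 0 0 0]
0.18 [0 0 0 0 0 0 0 0 0 0 0 0 0 0 0 0 0 0 0 0 0 0]
0.188 [0 0 0 0 0 0 0 0 0 0 0 0 0 0 0 0 0 0 0 0 0 0]
0.196 
[... 815 characters left out ...]
000000e-02,  6.00000000e-02]))
[314. 152.] 756 ((469.29632568359375, -183.385009765625), (15.255537986755371, 38.1730842590332), 78.58528137207031) z 0.1144 l [[-0.0237, 0.0369], [0.0131, 0.0519]]
[313. 183.] 677 ((464.4060974121094, -211.15232849121094), (15.430177688598633, 37.31666946411133), 77.91974639892578) z 0.1143 l [[-0.0233, 0.0087], [0.0135, 0.0237]]
[316. 215.] 658 ((460.2134094238281, -239.67800903320312), (15.047982215881348, 38.134521484375), 78.29261016845703) z 0.1143 l [[-0.022, -0.0199], [0.0148, -0.0053]]
[306. 244.] 313 ((446.1138000488281, -265.8512268066406), (16.64225196838379, 21.790367126464844), 75.3805923461914) z 0.1142 l [[-0.0219, -0.0489], [-0.0024, -0.0332]]
```

View pics/w4.png

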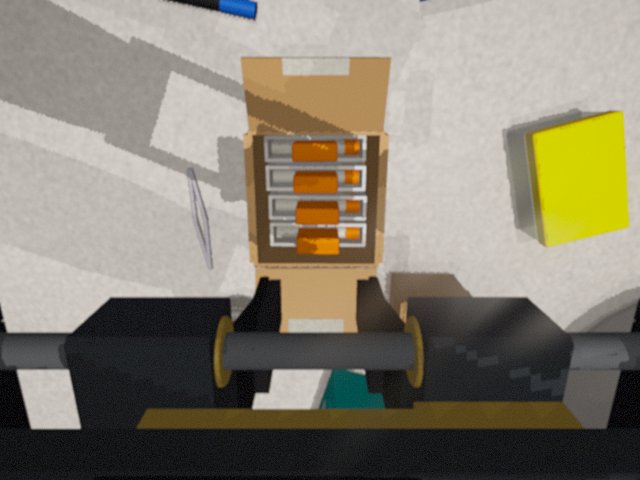

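Both flaps are folded back (about 2.7 rad). Four cassettes are present, with handles at (314,152), (313,183), (316,215) and (318,242). I pick the uppermost one first.

>>> drive_tool:
  increments:
    - [[0.0429,-0.0046,0.0],[0,0,0],0.31]
    - [[0,0,0.045],[0,0,0],0.31]
    - [[0,0,0.045],[0,0,0],0.31]
    - [[0,0,0.045],[0,0,0],0.31]
    - [[0,0,0.045],[0,0,0],0.31]
    - [[0,0,0.025],[0,0,0],0.31]
    - [[0,0,0.014],[0,0,0],0.31]
    - [[0,0,0],[0,0,0],0.31]

```text
t: 21.6
tool_pos: [0.4692, -0.1832, 0.0904]
tcp_rot: [[0.204, 0.979, -0.002], [0.979, -0.204, 0.001], [0.001, -0.002, -1.0]]
ft_force: [0.1, 0.2, 1.1]
grip_width: 0.687
finger_force: 0.0
```

>>> drive_tool:
  increments:
    - [[0,0,0],[0,0,0],0.7]
    - [[0,0,0],[0,0,0],0.7]
    - [[0,0,0],[0,0,0],0.7]
    - [[0,0,-0.02],[0,0,0],0.7]
    - [[0,0,-0.045],[0,0,0],0.7]
    - [[0,0,-0.05],[0,0,0],0.7]
    - [[0,0,-0.045],[0,0,-6.7],0.7]
    - [[0,0,-0.035],[0,0,-6.7],0.7]
  grip_force: 25

```text
t: 22.6
tool_pos: [0.4703, -0.1834, 0.2889]
tcp_rot: [[-0.033, 0.999, 0.002], [0.999, 0.033, -0.001], [-0.001, 0.002, -1.0]]
ft_force: [0.6, -0.4, -1.6]
grip_width: 0.46
finger_force: 25.0
```

>>> drive_tool:
  increments:
    - [[0.02,0.0062,0],[0,0,0.2],0.7]
    - [[0.04,0.0062,0],[0,0,0],0.7]
    - [[0.05,0.0062,0],[0,0,0],0.7]
    - [[0.055,0.0062,0],[0,0,0],0.7]
    - [[0.055,0.0062,0],[0,0,0],0.7]
    - [[0.055,0.0062,0],[0,0,0],0.7]
    - [[0.055,0.0062,0],[0,0,0],0.7]
    - [[0.045,0.0062,0],[0,0,0],0.7]

```text
t: 23.6
tool_pos: [0.5097, 0.195, 0.2865]
tcp_rot: [[-0.026, 1.0, -0.0], [1.0, 0.026, 0.0], [0.0, -0.0, -1.0]]
ft_force: [0.5, -0.0, -1.6]
grip_width: 0.46
finger_force: 25.0
```

>>> drive_tool:
  increments:
    - [[0.035,0,0],[0,0,0],0.7]
    - [[0.02,0,0],[0,0,0],0.7]
    - [[0.014,0,0],[0,0,0],0.7]
    - [[0,0,0.03],[0,0,0],0.7]
    - [[0,0,0.04],[0,0,0],0.7]
    - [[0,0,0.02],[0,0,0],0.7]
    - [[0,0,0],[0,0,0],0.7]
    - [[0,0,0],[0,0,0],0.7]

```text
t: 24.6
tool_pos: [0.5095, 0.2619, 0.1983]
tcp_rot: [[-0.025, 1.0, 0.002], [1.0, 0.025, 0.001], [0.001, 0.002, -1.0]]
ft_force: [0.4, 0.8, -1.9]
grip_width: 0.456
finger_force: 25.0
```

```bash
python3 - <<'E'
from h import *
from plant import sensors
s=sensors.sense();print(s['tool_pos'],s['tcp_rot'].round(4),s['grip_width'])
w,p,m=snap('wrist','w5');print(sensors.sense()['tool_pos'])
E
```

```text
[0.50953762 0.26188886 0.19829343] [[-2.470e-02  9.997e-01  2.300e-03]
 [ 9.997e-01  2.470e-02  8.000e-04]
 [ 7.000e-04  2.400e-03 -1.000e+00]] 0.45553161760967315
[0.5097402  0.262029   0.19865619]
```

View pics/w5.png

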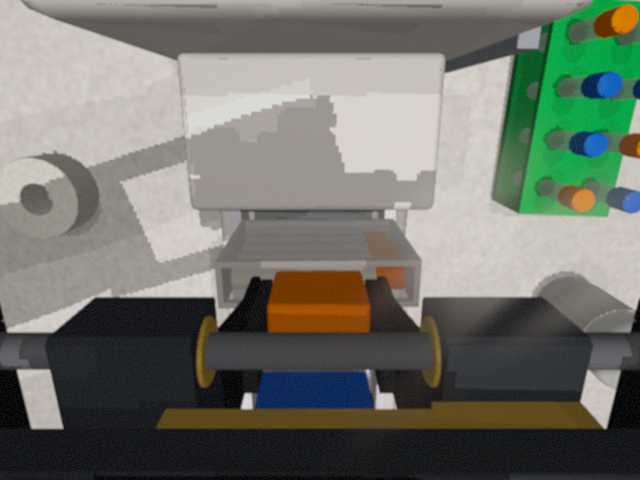

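The cassette is held squarely, handle at (319,300) and body spanning columns 217 to 420. I correct x by -4.5 mm and lower.

>>> drive_tool:
  increments:
    - [[0,-0.0045,0],[0,0,-0.2],0.7]
    - [[0,0,0],[0,0,0],0.7]
    - [[0,0,0.02],[0,0,0],0.7]
    - [[0,0,0.02],[0,0,0],0.7]
    - [[0,0,0.015],[0,0,0],0.7]
    - [[0,0,0.008],[0,0,0],0.7]
    - [[0,0,0.004],[0,0,0],0.7]
    - [[0,0,0],[0,0,0],0.7]

```text
t: 25.65
tool_pos: [0.5032, 0.2622, 0.1329]
tcp_rot: [[-0.029, 1.0, -0.002], [1.0, 0.029, 0.0], [0.0, -0.002, -1.0]]
ft_force: [-12.5, -3.2, 23.0]
grip_width: 0.456
finger_force: 25.0
```

>>> drive_tool:
  increments:
    - [[0,0,-0.002],[0,0,0],0.7]
    - [[0,0,0],[0,0,0],0.6]
    - [[0,0,0],[0,0,0],0.31]
    - [[0,0,0],[0,0,0],0.31]
    - [[0,0,0],[0,0,0],0.31]
    - [[0,0,-0.03],[0,0,0],0.31]
    - [[0,0,-0.05],[0,0,0],0.31]
    - [[0,0,-0.05],[0,0,0],0.31]

```text
t: 26.65
tool_pos: [0.5036, 0.2615, 0.2623]
tcp_rot: [[-0.029, 1.0, -0.001], [1.0, 0.029, -0.0], [-0.0, -0.001, -1.0]]
ft_force: [0.8, 0.6, 0.2]
grip_width: 0.688
finger_force: 0.0
```

```bash
cat > cas.py <<'E'
import sys
from h import *
from plant import sensors
s=sensors.sense();print(s['tool_pos'],s['tcp_rot'][:2,:2].round(3).tolist())
w,p,m=snap('wrist',sys.argv[1])
X,Y,Z=w[...,0],w[...,1],w[...,2];hsv=cv2.cvtColor(p,cv2.COLOR_BGR2HSV)
o=m&(hsv[...,0]>3)&(hsv[...,0]<17)&(hsv[...,1]>150)&(Z>.145)&(X>.44)&(X<.57)&(Y>.1)&(Y<.29)
n,lab,st,ce=cv2.connectedComponentsWithStats(cv2.morphologyEx(o.astype(np.uint8),cv2.MORPH_OPEN,np.ones((3,3))))
for i in range(1,n):
    if st[i,4]>60:
        q=w[lab==i];zt=np.percentile(q[:,2],95);q=q[q[:,2]>zt-.004];r=cv2.minAreaRect(q[:,:2].astype(np.float32)*1000);print('handle top px',ce[i].round(),len(q),[np.round(t,1) for t in r],'ztop',np.percentile(q[:,2],[5,50,95]).round(4))
k=m&(hsv[...,0]>105)&(hsv[...,0]<130)&(hsv[...,1]>120)&(X>.45)&(X<.57)&(Y>.05)&(Y<.29)&(Z>.113)&(Z<.122)
if k.any(): print('face y',np.percentile(Y[k],[98,99]))
E
python3 cas.py w6
```

```text
[0.50360864 0.26151709 0.26229342] [[-0.029, 1.0], [1.0, 0.029]]
handle top px [317. 225.] 1219 [array([502.5, 261.3]), array([38.8, 16.1]), np.float64(2.0)] ztop [0.154  0.1555 0.1566]
face y [0.116712   0.11689999]
```

The first cassette stands on the floor: handle top at 0.1555 m, the same height as the empty one had. Next one.

>>> drive_tool:
  increments:
    - [[-0.055,-0.0066,0],[0,0,0],0.31]
    - [[-0.055,-0.0066,0],[0,0,0],0.31]
    - [[-0.055,-0.0066,0],[0,0,0],0.31]
    - [[-0.055,-0.0066,0],[0,0,0],0.31]
    - [[-0.055,-0.0066,0],[0,0,0],0.31]
    - [[-0.055,-0.0066,0],[0,0,0],0.31]
    - [[-0.055,-0.0066,0],[0,0,0],0.31]
    - [[-0.055,-0.0066,0],[0,0,0],0.31]

```text
t: 27.7
tool_pos: [0.4634, -0.1815, 0.2614]
tcp_rot: [[-0.028, 1.0, 0.0], [1.0, 0.028, -0.0], [-0.0, 0.0, -1.0]]
ft_force: [0.9, 0.3, 0.0]
grip_width: 0.691
finger_force: 0.0
```

>>> drive_tool:
  increments:
    - [[-0.0316,0,0],[0,0,0],0.31]
    - [[0,0,0],[0,0,6.7],0.31]
    - [[0,0,0],[0,0,6.7],0.31]
    - [[0,0,0.02],[0,0,0],0.31]
    - [[0,0,0.02],[0,0,0],0.31]
    - [[0,0,0],[0,0,0],0.31]
    - [[0,0,0],[0,0,0],0.31]
    - [[0,0,0],[0,0,0],0.31]

```text
t: 28.7
tool_pos: [0.4652, -0.2116, 0.2227]
tcp_rot: [[0.204, 0.979, 0.002], [0.979, -0.204, -0.001], [-0.001, 0.002, -1.0]]
ft_force: [-0.1, -0.8, -0.1]
grip_width: 0.689
finger_force: 0.0
```

>>> drive_tool:
  increments:
    - [[0,0,0.04],[0,0,0],0.31]
    - [[0,0,0.04],[0,0,0],0.31]
    - [[0,0,0.035],[0,0,0],0.31]
    - [[0,0,0.018],[0,0,0],0.31]
    - [[0,0,0],[0,0,0],0.31]
    - [[0,0,0],[0,0,0],0.7]
    - [[0,0,0],[0,0,0],0.7]
    - [[0,0,0],[0,0,0],0.7]

```text
t: 29.7
tool_pos: [0.4652, -0.2116, 0.0896]
tcp_rot: [[0.204, 0.979, 0.001], [0.979, -0.204, -0.001], [-0.001, 0.002, -1.0]]
ft_force: [-1.1, -0.9, 5.2]
grip_width: 0.456
finger_force: 24.9
```

>>> drive_tool:
  increments:
    - [[0,0,0],[0,0,0],0.7]
    - [[0,0,-0.02],[0,0,0],0.7]
    - [[0,0,-0.045],[0,0,0],0.7]
    - [[0,0,-0.05],[0,0,0],0.7]
    - [[0,0,-0.045],[0,0,0],0.7]
    - [[0,0,-0.035],[0,0,-6.7],0.7]
    - [[0,0,0],[0,0,-6.7],0.7]
    - [[0,0,0],[0,0,0],0.7]

```text
t: 30.7
tool_pos: [0.4645, -0.2111, 0.2834]
tcp_rot: [[-0.028, 1.0, -0.0], [1.0, 0.028, 0.0], [0.0, -0.0, -1.0]]
ft_force: [0.3, 0.3, -2.2]
grip_width: 0.453
finger_force: 25.0
```

>>> drive_tool:
  increments:
    - [[0.02,0.0065,0],[0,0,0],0.7]
    - [[0.04,0.0065,0],[0,0,0],0.7]
    - [[0.05,0.0065,0],[0,0,0],0.7]
    - [[0.055,0.0065,0],[0,0,0],0.7]
    - [[0.055,0.0065,0],[0,0,0],0.7]
    - [[0.055,0.0065,0],[0,0,0],0.7]
    - [[0.055,0.0065,0],[0,0,0],0.7]
    - [[0.045,0.0065,0],[0,0,0],0.7]

```text
t: 31.7
tool_pos: [0.5051, 0.1672, 0.2823]
tcp_rot: [[-0.027, 1.0, -0.002], [1.0, 0.027, -0.0], [-0.0, -0.002, -1.0]]
ft_force: [0.7, 0.1, -1.5]
grip_width: 0.458
finger_force: 25.0
```

>>> drive_tool:
  increments:
    - [[0.035,0,0],[0,0,0],0.7]
    - [[0.02,0,0],[0,0,0],0.7]
    - [[0.0123,0,0],[0,0,0],0.7]
    - [[0,0,0.03],[0,0,0],0.7]
    - [[0,0,0.04],[0,0,0],0.7]
    - [[0,0,0],[0,0,0],0.7]
    - [[0,0,0],[0,0,0],0.7]
    - [[0,0,0],[0,0,0],0.7]

```text
t: 32.7
tool_pos: [0.5053, 0.2325, 0.2159]
tcp_rot: [[-0.028, 1.0, 0.003], [1.0, 0.028, 0.001], [0.001, 0.004, -1.0]]
ft_force: [0.0, 0.4, -0.6]
grip_width: 0.457
finger_force: 25.0
```

>>> drive_tool:
  increments:
    - [[0,0.0007,0.03],[0,0,0],0.7]
    - [[0,0,0.025],[0,0,0],0.7]
    - [[0,0,0.015],[0,0,0],0.7]
    - [[0,0,0.008],[0,0,0],0.7]
    - [[0,0,0.004],[0,0,0],0.7]
    - [[0,0,0],[0,0,0],0.7]
    - [[0,0,0],[0,0,0],0.7]
    - [[0,0,0],[0,0,0],0.7]

```text
t: 33.7
tool_pos: [0.505, 0.2325, 0.1321]
tcp_rot: [[-0.029, 1.0, 0.001], [1.0, 0.029, 0.0], [0.0, 0.001, -1.0]]
ft_force: [-0.1, -0.6, -1.5]
grip_width: 0.459
finger_force: 25.0
```

>>> drive_tool:
  increments:
    - [[0,0,0],[0,0,0],0.6]
    - [[0,0,0],[0,0,0],0.31]
    - [[0,0,0],[0,0,0],0.31]
    - [[0,0,0],[0,0,0],0.31]
    - [[0,0,-0.03],[0,0,0],0.31]
    - [[0,0,-0.05],[0,0,0],0.31]
    - [[0,0,-0.05],[0,0,0],0.31]
    - [[0,0,0],[0,0,0],0.31]

```text
t: 34.7
tool_pos: [0.5075, 0.2333, 0.2673]
tcp_rot: [[-0.029, 1.0, 0.01], [1.0, 0.029, 0.003], [0.003, 0.01, -1.0]]
ft_force: [0.4, -0.2, 0.2]
grip_width: 0.685
finger_force: 0.0
```

```bash
python3 cas.py w7
```

```text
[0.50745955 0.23327928 0.26732237] [[-0.029, 1.0], [1.0, 0.029]]
handle top px [312. 185.] 1345 [array([502.5, 261.3]), array([38.9, 16.2]), np.float64(1.8)] ztop [0.1539 0.1554 0.1566]
handle top px [312. 225.] 1181 [array([503.2, 232.9]), array([38.5, 16.1]), np.float64(3.1)] ztop [0.154  0.1554 0.1565]
face y [0.08895738 0.08900162]
```

>>> drive_tool:
  increments:
    - [[-0.055,-0.0073,0],[0,0,0],0.31]
    - [[-0.055,-0.0073,0],[0,0,0],0.31]
    - [[-0.055,-0.0073,0],[0,0,0],0.31]
    - [[-0.055,-0.0073,0],[0,0,0],0.31]
    - [[-0.055,-0.0073,0],[0,0,0],0.31]
    - [[-0.055,-0.0073,0],[0,0,0],0.31]
    - [[-0.055,-0.0073,0],[0,0,0],0.31]
    - [[-0.055,-0.0073,0],[0,0,0],0.31]

```text
t: 35.75
tool_pos: [0.4577, -0.2103, 0.2597]
tcp_rot: [[-0.028, 1.0, -0.002], [1.0, 0.028, 0.002], [0.002, -0.002, -1.0]]
ft_force: [0.4, 0.4, 0.1]
grip_width: 0.689
finger_force: 0.0
```

>>> drive_tool:
  increments:
    - [[-0.0318,0,0],[0,0,0],0.31]
    - [[0,0,0],[0,0,6.7],0.31]
    - [[0,0,0],[0,0,6.7],0.31]
    - [[0,0,0.02],[0,0,0],0.31]
    - [[0,0,0.02],[0,0,0],0.31]
    - [[0,0,0],[0,0,0],0.31]
    - [[0,0,0],[0,0,0],0.31]
    - [[0,0,0],[0,0,0],0.31]

```text
t: 36.75
tool_pos: [0.4602, -0.2411, 0.2223]
tcp_rot: [[0.204, 0.979, 0.001], [0.979, -0.204, -0.001], [-0.001, 0.001, -1.0]]
ft_force: [0.1, -0.7, -0.6]
grip_width: 0.688
finger_force: 0.0
```

```bash
python3 car.py w8|grep -A9 org; python3 binp.py 3
```

```text
org 2918 (array([ 63,   0,  50, 182, 212, 284, 629,   0,   0,  57, 301, 289, 320,
       531,   0,   0,   0,   0,   0,   0,   0,   0,   0,   0,   0,   0,
         0,   0,   0,   0]), array([-6.00000000e-02, -5.60000000e-02, -5.20000000e-02, -4.80000000e-02,
       -4.40000000e-02, -4.00000000e-02, -3.60000000e-02, -3.20000000e-02,
       -2.80000000e-02, -2.40000000e-02, -2.00000000e-02, -1.60000000e-02,
       -1.20000000e-02, -8.00000000e-03, -4.00000000e-03,  5.55111512e-17,
        4.00000000e-03,  8.00000000e-03,  1.20000000e-02,  1.60000000e-02,
        2.00000000e-02,  2.40000000e-02,  2.80000000e-02,  3.20000000e-02,
        3.60000000e-02,  4.00000000e-02,  4.40000000e-02,  4.80000000e-02,
        5.20000000e-02,  5.60000000e-02,  6.00000000e-02]))
[ 0.46021055 -0.24113437  0.22238441]
scene 1375 rim 386 ((674.3175659179688, -23.67547607421875), (138.68499755859375, 87.5140151977539), 0.5028458833694458) 0.056560910186228684
side 323 rim 145 ((670.4183349609375, -25.63610076904297), (135.6857452392578, 90.96403503417969), 0.6144911646842957) 0.05624451260279636
```

View pics/w8.png

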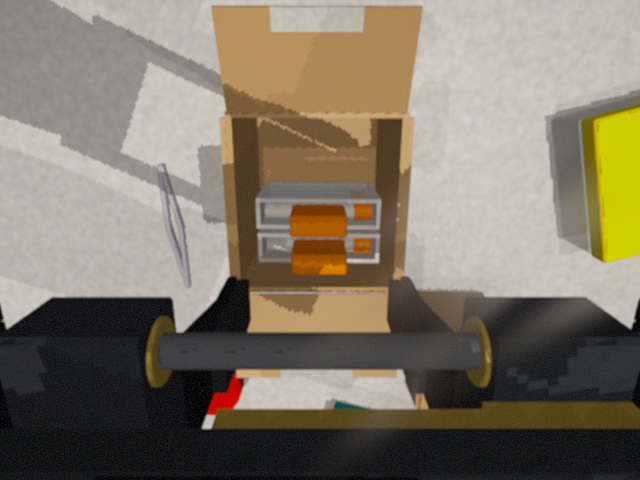

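The two remaining cassettes stand unchanged, with handles at (318,220) and (318,258). Continuing with the third.

>>> drive_tool:
  increments:
    - [[0.0014,0,0.04],[0,0,0],0.31]
    - [[0,0,0.04],[0,0,0],0.31]
    - [[0,0,0.035],[0,0,0],0.31]
    - [[0,0,0.018],[0,0,0],0.31]
    - [[0,0,0],[0,0,0],0.31]
    - [[0,0,0],[0,0,0],0.7]
    - [[0,0,0],[0,0,0],0.7]
    - [[0,0,0],[0,0,0],0.7]

```text
t: 37.9
tool_pos: [0.4607, -0.2399, 0.0897]
tcp_rot: [[0.204, 0.979, 0.001], [0.979, -0.204, -0.001], [-0.001, 0.002, -1.0]]
ft_force: [-1.7, 0.1, 5.2]
grip_width: 0.455
finger_force: 24.9
```

>>> drive_tool:
  increments:
    - [[0,0,0],[0,0,0],0.7]
    - [[0,0,-0.02],[0,0,0],0.7]
    - [[0,0,-0.045],[0,0,0],0.7]
    - [[0,0,-0.05],[0,0,0],0.7]
    - [[0,0,-0.045],[0,0,0],0.7]
    - [[0,0,-0.035],[0,0,-6.7],0.7]
    - [[0,0,0],[0,0,-6.7],0.7]
    - [[0,0,0],[0,0,0],0.7]

```text
t: 38.9
tool_pos: [0.4599, -0.2393, 0.2833]
tcp_rot: [[-0.028, 1.0, -0.0], [1.0, 0.028, 0.0], [0.0, -0.0, -1.0]]
ft_force: [-0.2, 0.5, -3.3]
grip_width: 0.46
finger_force: 25.0
```

>>> drive_tool:
  increments:
    - [[0.02,0.0074,0],[0,0,0],0.7]
    - [[0.04,0.0074,0],[0,0,0],0.7]
    - [[0.05,0.0074,0],[0,0,0],0.7]
    - [[0.055,0.0074,0],[0,0,0],0.7]
    - [[0.055,0.0074,0],[0,0,0],0.7]
    - [[0.055,0.0074,0],[0,0,0],0.7]
    - [[0.055,0.0074,0],[0,0,0],0.7]
    - [[0.045,0.0074,0],[0,0,0],0.7]

```text
t: 39.9
tool_pos: [0.5077, 0.1392, 0.2822]
tcp_rot: [[-0.027, 1.0, -0.002], [1.0, 0.027, -0.0], [-0.0, -0.002, -1.0]]
ft_force: [0.1, 0.4, -1.6]
grip_width: 0.454
finger_force: 25.0
```

>>> drive_tool:
  increments:
    - [[0.035,0,0],[0,0,0],0.7]
    - [[0.02,0,0],[0,0,0],0.7]
    - [[0.0104,0,0],[0,0,0],0.7]
    - [[0,0,0.03],[0,0,0],0.7]
    - [[0,0,0.04],[0,0,0],0.7]
    - [[0,0,0],[0,0,0],0.7]
    - [[0,0,0],[0,0,0],0.7]
    - [[0,0,0],[0,0,0],0.7]

```text
t: 40.9
tool_pos: [0.508, 0.2024, 0.2159]
tcp_rot: [[-0.028, 1.0, 0.004], [1.0, 0.028, 0.001], [0.001, 0.004, -1.0]]
ft_force: [-0.7, -0.1, -2.1]
grip_width: 0.456
finger_force: 25.0
```

>>> drive_tool:
  increments:
    - [[0,0,0.03],[0,0,0],0.7]
    - [[0,0,0.025],[0,0,0],0.7]
    - [[0,0,0.015],[0,0,0],0.7]
    - [[0,0,0.008],[0,0,0],0.7]
    - [[0,0,0.004],[0,0,0],0.7]
    - [[0,0,0],[0,0,0],0.7]
    - [[0,0,0],[0,0,0],0.7]
    - [[0,0,0],[0,0,0],0.7]

```text
t: 41.9
tool_pos: [0.507, 0.2025, 0.1321]
tcp_rot: [[-0.029, 1.0, 0.001], [1.0, 0.029, 0.0], [0.0, 0.001, -1.0]]
ft_force: [0.1, 0.5, -2.5]
grip_width: 0.459
finger_force: 25.0
```

>>> drive_tool:
  increments:
    - [[0,0,0],[0,0,0],0.6]
    - [[0,0,0],[0,0,0],0.31]
    - [[0,0,0],[0,0,0],0.31]
    - [[0,0,0],[0,0,0],0.31]
    - [[0,0,-0.03],[0,0,0],0.31]
    - [[0,0,-0.05],[0,0,0],0.31]
    - [[0,0,-0.05],[0,0,0],0.31]
    - [[0,0,0],[0,0,0],0.31]

```text
t: 42.9
tool_pos: [0.5095, 0.2031, 0.2673]
tcp_rot: [[-0.029, 1.0, 0.01], [1.0, 0.029, 0.002], [0.002, 0.01, -1.0]]
ft_force: [0.4, -0.0, -0.6]
grip_width: 0.689
finger_force: 0.0
```

```bash
python3 cas.py w9
```

```text
[0.50947351 0.20314774 0.26727352] [[-0.029, 1.0], [1.0, 0.029]]
handle top px [306. 140.] 1248 [array([500.4, 261.1]), array([35.2, 15. ]), np.float64(1.7)] ztop [0.1542 0.1555 0.1567]
handle top px [310. 183.] 1329 [array([503.4, 232.4]), array([38.3, 16. ]), np.float64(2.0)] ztop [0.154  0.1554 0.1567]
handle top px [312. 225.] 1210 [array([505.9, 202.3]), array([38.8, 16.1]), np.float64(1.3)] ztop [0.154  0.1554 0.1566]
face y [0.11649817 0.11672763]
```

>>> drive_tool:
  increments:
    - [[-0.055,-0.0082,0],[0,0,0],0.31]
    - [[-0.055,-0.0082,0],[0,0,0],0.31]
    - [[-0.055,-0.0082,0],[0,0,0],0.31]
    - [[-0.055,-0.0082,0],[0,0,0],0.31]
    - [[-0.055,-0.0082,0],[0,0,0],0.31]
    - [[-0.055,-0.0082,0],[0,0,0],0.31]
    - [[-0.055,-0.0082,0],[0,0,0],0.31]
    - [[-0.055,-0.0082,0],[0,0,0],0.31]

```text
t: 43.95
tool_pos: [0.4525, -0.2405, 0.2597]
tcp_rot: [[-0.028, 1.0, -0.002], [1.0, 0.028, 0.002], [0.002, -0.002, -1.0]]
ft_force: [0.8, 0.2, 0.1]
grip_width: 0.687
finger_force: 0.0
```

>>> drive_tool:
  increments:
    - [[-0.0265,0,0],[0,0,0],0.31]
    - [[0,0,0],[0,0,6.7],0.31]
    - [[0,0,0],[0,0,6.7],0.31]
    - [[0,0,0.02],[0,0,0],0.31]
    - [[0,0,0.02],[0,0,0],0.31]
    - [[0,0,0],[0,0,0],0.31]
    - [[0,0,0],[0,0,0],0.31]
    - [[0,0,0],[0,0,0],0.31]

```text
t: 44.95
tool_pos: [0.4548, -0.2661, 0.2224]
tcp_rot: [[0.204, 0.979, 0.001], [0.979, -0.204, -0.001], [-0.001, 0.001, -1.0]]
ft_force: [-0.2, 0.1, -0.5]
grip_width: 0.69
finger_force: 0.0
```

```bash
python3 car.py w10|head -1; python3 - <<'E'
from h import *
w,p,m=cloud('w10.npz');hsv=cv2.cvtColor(p,cv2.COLOR_BGR2HSV)
k=m&(hsv[...,0]>3)&(hsv[...,0]<17)&(hsv[...,1]>170)&(w[...,2]>.11)&(w[...,2]<.12)&(abs(w[...,0]-.455)<.03)&(abs(w[...,1]+.267)<.03)
q=w[k];print(k.sum(),cv2.minAreaRect(q[:,:2].astype(np.float32)*1000))
E
```

```text
[ 0.45481824 -0.2660552   0.22235695] [[ 0.20374619  0.97902324]
1224 ((454.8828430175781, -267.85321044921875), (16.364742279052734, 39.36597442626953), 76.27010345458984)
```

>>> drive_tool:
  increments:
    - [[-0.0017,0,0.04],[0,0,0],0.31]
    - [[0,0,0.04],[0,0,0],0.31]
    - [[0,0,0.035],[0,0,0],0.31]
    - [[0,0,0.018],[0,0,0],0.31]
    - [[0,0,0],[0,0,0],0.31]
    - [[0,0,0],[0,0,0],0.7]
    - [[0,0,0],[0,0,0],0.7]
    - [[0,0,0],[0,0,0],0.7]

```text
t: 46.0
tool_pos: [0.4548, -0.268, 0.0898]
tcp_rot: [[0.204, 0.979, 0.002], [0.979, -0.204, -0.001], [-0.001, 0.002, -1.0]]
ft_force: [0.1, 0.4, 5.0]
grip_width: 0.459
finger_force: 25.0
```

>>> drive_tool:
  increments:
    - [[0,0,0],[0,0,0],0.7]
    - [[0,0,-0.02],[0,0,0],0.7]
    - [[0,0,-0.045],[0,0,0],0.7]
    - [[0,0,-0.05],[0,0,0],0.7]
    - [[0,0,-0.045],[0,0,0],0.7]
    - [[0,0,-0.035],[0,0,-6.7],0.7]
    - [[0,0,0],[0,0,-6.7],0.7]
    - [[0,0,0],[0,0,0],0.7]

```text
t: 47.0
tool_pos: [0.4539, -0.2673, 0.2834]
tcp_rot: [[-0.028, 1.0, -0.0], [1.0, 0.028, 0.0], [0.0, -0.0, -1.0]]
ft_force: [0.4, 0.6, -2.3]
grip_width: 0.455
finger_force: 25.0
```

>>> drive_tool:
  increments:
    - [[0.02,0.0081,0],[0,0,0],0.7]
    - [[0.04,0.0081,0],[0,0,0],0.7]
    - [[0.05,0.0081,0],[0,0,0],0.7]
    - [[0.055,0.0081,0],[0,0,0],0.7]
    - [[0.055,0.0081,0],[0,0,0],0.7]
    - [[0.055,0.0081,0],[0,0,0],0.7]
    - [[0.055,0.0081,0],[0,0,0],0.7]
    - [[0.045,0.0081,0],[0,0,0],0.7]

```text
t: 48.0
tool_pos: [0.5073, 0.1114, 0.2823]
tcp_rot: [[-0.027, 1.0, -0.002], [1.0, 0.027, -0.0], [0.0, -0.002, -1.0]]
ft_force: [1.6, -0.5, -1.5]
grip_width: 0.454
finger_force: 25.0
```

>>> drive_tool:
  increments:
    - [[0.035,0,0],[0,0,0],0.7]
    - [[0.02,0,0],[0,0,0],0.7]
    - [[0.0085,0,0],[0,0,0],0.7]
    - [[0,0,0.03],[0,0,0],0.7]
    - [[0,0,0.04],[0,0,0],0.7]
    - [[0,0,0],[0,0,0],0.7]
    - [[0,0,0],[0,0,0],0.7]
    - [[0,0,0],[0,0,0],0.7]

```text
t: 49.0
tool_pos: [0.5076, 0.1727, 0.2157]
tcp_rot: [[-0.028, 1.0, 0.003], [1.0, 0.028, 0.001], [0.0, 0.003, -1.0]]
ft_force: [-0.4, -0.5, -1.7]
grip_width: 0.46
finger_force: 25.0
```

>>> drive_tool:
  increments:
    - [[0,0.001,0.03],[0,0,0],0.7]
    - [[0,0,0.025],[0,0,0],0.7]
    - [[0,0,0.015],[0,0,0],0.7]
    - [[0,0,0.008],[0,0,0],0.7]
    - [[0,0,0.004],[0,0,0],0.7]
    - [[0,0,0],[0,0,0],0.7]
    - [[0,0,0],[0,0,0],0.7]
    - [[0,0,0],[0,0,0],0.7]

```text
t: 50.0
tool_pos: [0.5077, 0.1729, 0.1321]
tcp_rot: [[-0.029, 1.0, 0.001], [1.0, 0.029, 0.0], [0.0, 0.001, -1.0]]
ft_force: [0.4, -0.5, -1.4]
grip_width: 0.456
finger_force: 25.0
```

>>> drive_tool:
  increments:
    - [[0,0,0],[0,0,0],0.6]
    - [[0,0,0],[0,0,0],0.31]
    - [[0,0,0],[0,0,0],0.31]
    - [[0,0,0],[0,0,0],0.31]
    - [[0,0,-0.03],[0,0,0],0.31]
    - [[0,0,-0.05],[0,0,0],0.2]
    - [[0,0,-0.05],[0,0,0],0]
    - [[0,0,0],[0,0,0],0]

```text
t: 51.0
tool_pos: [0.5101, 0.1733, 0.2672]
tcp_rot: [[-0.029, 1.0, 0.01], [1.0, 0.029, 0.002], [0.002, 0.01, -1.0]]
ft_force: [-0.0, 0.7, 0.0]
grip_width: 0.936
finger_force: 0.0
```

```bash
python3 cas.py w11;  python3 binp.py 4; python3 - <<'E'
from h import *
w,p,m=cloud('scene4.npz');hsv=cv2.cvtColor(p,cv2.COLOR_BGR2HSV)
k=m&((hsv[...,0]<6)|(hsv[...,0]>173))&(hsv[...,1]>120)&(w[...,2]>.13)&(w[...,2]<.17)&(w[...,0]>.45)&(w[...,0]<.58)&(w[...,1]>.03)&(w[...,1]<.15)
q=w[k];print('red scene',k.sum(),np.percentile(q,[3,50,97],axis=0).round(3).tolist() if len(q) else '')
w,p,m=cloud('w11.npz');q=w[m];k=(q[:,2]>.15)&(q[:,2]<.165)&(abs(q[:,0]-.507)<.05)&(q[:,1]<.12);print('grip',k.sum(),np.percentile(q[k],[3,50,97],axis=0).round(4).tolist() if k.any() else '')
E
```

```text
[0.51014567 0.17331739 0.2671597 ] [[-0.029, 1.0], [1.0, 0.029]]
handle top px [316. 104.] 111 [array([507. , 254.8]), array([17.4,  1.9]), np.float64(1.8)] ztop [0.154  0.1554 0.1566]
handle top px [308. 139.] 1344 [array([502.7, 232.2]), array([37.2, 15.6]), np.float64(1.6)] ztop [0.1541 0.1555 0.1566]
handle top px [312. 184.] 1325 [array([505.8, 201.9]), array([38.8, 15.9]), np.float64(1.6)] ztop [0.154  0.1554 0.1565]
handle top px [313. 224.] 1169 [array([506.5, 173.5]), array([38.8, 15.1]), np.float64(1.2)] ztop [0.1539 0.1555 0.1566]
face y [0.11642303 0.11667228]
[0.50868515 0.17303026 0.26409517]
scene 1372 rim 379 ((673.8482055664062, -24.31952667236328), (138.51004028320312, 87.55647277832031), 0.8297721147537231) 0.05659513030898066
side 351 rim 175 ((670.08056640625, -26.429840087890625), (97.04378509521484, 135.1755828857422), 89.86894226074219) 0.05649652015688042
red scene 106 [[0.518, 0.078, 0.132], [0.53, 0.085, 0.15], [0.534, 0.098, 0.162]]
grip 622 [[0.4909, 0.0925, 0.1507], [0.5058, 0.098, 0.1587], [0.5284, 0.1001, 0.1604]]
```

All four cassettes stand on the floor, lined up, and the bin is unmoved. Now I grip the follower again.

>>> drive_tool:
  increments:
    - [[-0.0416,-0.0018,0],[0,0,0],0]
    - [[-0.0416,-0.0018,0],[0,0,0],0]
    - [[0,0,0.04],[0,0,0],0]
    - [[0,0,0.04],[0,0,0],0]
    - [[0,0,0.04],[0,0,0],0]
    - [[0,0,0.018],[0,0,0],0]
    - [[0,0,0],[0,0,0],0]
    - [[0,0,0],[0,0,0],0]

```text
t: 52.15
tool_pos: [0.5071, 0.0896, 0.1249]
tcp_rot: [[-0.029, 1.0, 0.002], [1.0, 0.029, 0.0], [-0.0, 0.002, -1.0]]
ft_force: [0.5, 0.7, 0.4]
grip_width: 1.0
finger_force: 0.0
```

>>> drive_tool:
  increments:
    - [[0,0,0],[0,0,0],0.3]
    - [[0,0,0],[0,0,0],0.5]
    - [[0,0,0],[0,0,0],0.6]
    - [[0,0,0],[0,0,0],0.7]
    - [[0,0,0],[0,0,0],0.8]
    - [[0,0,0],[0,0,0],0.8]
    - [[0,0,0],[0,0,0],0.8]
    - [[0,0,0],[0,0,0],0.8]
  grip_force: 25

```text
t: 53.15
tool_pos: [0.5059, 0.0895, 0.1236]
tcp_rot: [[-0.029, 1.0, -0.0], [1.0, 0.029, 0.0], [0.0, -0.0, -1.0]]
ft_force: [-2.6, -0.3, 2.3]
grip_width: 0.359
finger_force: 25.0
```

>>> drive_tool:
  increments:
    - [[0.003,0,0],[0,0,0],0.8]
    - [[0.003,0,0],[0,0,0],0.8]
    - [[0.003,0,0],[0,0,0],0.8]
    - [[0.003,0,0],[0,0,0],0.8]
    - [[0.003,0,0],[0,0,0],0.8]
    - [[0.003,0,0],[0,0,0],0.8]
    - [[0.003,0,0],[0,0,0],0.8]
    - [[0.003,0,0],[0,0,0],0.8]

```text
t: 54.15
tool_pos: [0.5053, 0.1137, 0.1236]
tcp_rot: [[-0.029, 1.0, -0.0], [1.0, 0.029, -0.0], [-0.0, -0.0, -1.0]]
ft_force: [-3.7, -1.3, 5.5]
grip_width: 0.361
finger_force: 25.0
```

>>> drive_tool:
  increments:
    - [[0.003,0,0],[0,0,0],0.8]
    - [[0.003,0,0],[0,0,0],0.8]
    - [[0.003,0,0],[0,0,0],0.8]
    - [[0.003,0,0],[0,0,0],0.8]
    - [[0.003,0,0],[0,0,0],0.8]
    - [[0.003,0,0],[0,0,0],0.8]
    - [[0.003,0,0],[0,0,0],0.8]
    - [[0.003,0,0],[0,0,0],0.8]

```text
t: 55.15
tool_pos: [0.5047, 0.1375, 0.1236]
tcp_rot: [[-0.029, 1.0, -0.0], [1.0, 0.029, -0.0], [-0.0, -0.0, -1.0]]
ft_force: [-2.9, -3.2, 4.6]
grip_width: 0.36
finger_force: 25.0
```

>>> drive_tool:
  increments:
    - [[0.002,0,0],[0,0,0],0.8]
    - [[0.002,0,0],[0,0,0],0.8]
    - [[0.002,0,0],[0,0,0],0.8]
    - [[0.002,0,0],[0,0,0],0.8]
    - [[0.002,0,0],[0,0,0],0.8]
    - [[0.001,0,0],[0,0,0],0.8]
    - [[0.001,0,0],[0,0,0],0.8]
    - [[0.001,0,0],[0,0,0],0.8]

```text
t: 56.15
tool_pos: [0.5044, 0.1494, 0.1236]
tcp_rot: [[-0.029, 1.0, -0.0], [1.0, 0.029, -0.002], [-0.002, -0.0, -1.0]]
ft_force: [-2.7, -6.5, 5.3]
grip_width: 0.361
finger_force: 25.0
```

>>> drive_tool:
  increments:
    - [[0.001,0,0],[0,0,0],0.8]
    - [[0.001,0,0],[0,0,0],0.8]
    - [[0.001,0,0],[0,0,0],0.8]
    - [[0.0005,0,0],[0,0,0],0.8]
    - [[0.0005,0,0],[0,0,0],0.8]
    - [[0.0005,0,0],[0,0,0],0.8]
    - [[0,0,0],[0,0,0],0.8]
    - [[0,0,0],[0,0,0],0.8]

```text
t: 57.15
tool_pos: [0.5043, 0.1535, 0.1237]
tcp_rot: [[-0.029, 1.0, -0.0], [1.0, 0.029, -0.003], [-0.003, -0.0, -1.0]]
ft_force: [-4.0, -8.6, 5.9]
grip_width: 0.359
finger_force: 25.0
```

>>> drive_tool:
  increments:
    - [[0.0005,0,0],[0,0,0],0.8]
    - [[0.0005,0,0],[0,0,0],0.8]
    - [[0.0005,0,0],[0,0,0],0.8]
    - [[0.0005,0,0],[0,0,0],0.8]
    - [[0.0005,0,0],[0,0,0],0.8]
    - [[0,0,0],[0,0,0],0.8]
    - [[0,0,0],[0,0,0],0.8]
    - [[0,0,0],[0,0,0],0.8]

```text
t: 58.15
tool_pos: [0.5043, 0.156, 0.1237]
tcp_rot: [[-0.029, 1.0, -0.0], [1.0, 0.029, -0.003], [-0.003, -0.0, -1.0]]
ft_force: [-3.8, -7.8, 5.7]
grip_width: 0.359
finger_force: 25.0
```

```bash
cat > stk.py <<'E'
import sys
from h import *
for n in('scene','side'):
    w,p,m=snap(n,n+sys.argv[1]);hsv=cv2.cvtColor(p,cv2.COLOR_BGR2HSV)
    k=m&(hsv[...,0]>3)&(hsv[...,0]<17)&(hsv[...,1]>150)&(w[...,2]>.125)&(w[...,2]<.165)&(abs(w[...,0]-.505)<.04)&(w[...,1]>.1)&(w[...,1]<.3)
    print(n,k.sum(),np.histogram(w[k][:,1],np.arange(.15,.29,.004))[0])
    b=m&(hsv[...,0]>105)&(hsv[...,0]<130)&(hsv[...,1]>120)&(w[...,2]>.09)&(w[...,2]<.125)&(abs(w[...,0]-.505)<.06)&(w[...,1]>.1)&(w[...,1]<.3)
    print('blue y',b.sum(),np.percentile(w[b][:,1],[2,50,98]).round(4))
E
python3 stk.py 5; python3 -c "
import cv2
a=cv2.imread('pics/side5.png')[80:240,200:360];b=cv2.imread('pics/scene5.png')[130:290,340:500]
cv2.imwrite('pics/stk5.png',cv2.resize(cv2.hconcat([a,b]),None,fx=2.5,fy=2.5,interpolation=2))"
```

```text
scene 39 [0 0 1 4 3 0 0 0 2 7 1 3 1 0 1 2 3 1 0 0 0 1 2 0 0 0 0 0 1 5 0 0 0 0]
blue y 259 [0.1387 0.1429 0.1804]
side 100 [ 0  0  0  1  0  0  0  4 24 19 11  6  0  0  0  6  8  8  5  2  2  3  1  0
  0  0  0  0  0  0  0  0  0  0]
blue y 339 [0.1337 0.1407 0.1775]
```

View pics/stk5.png

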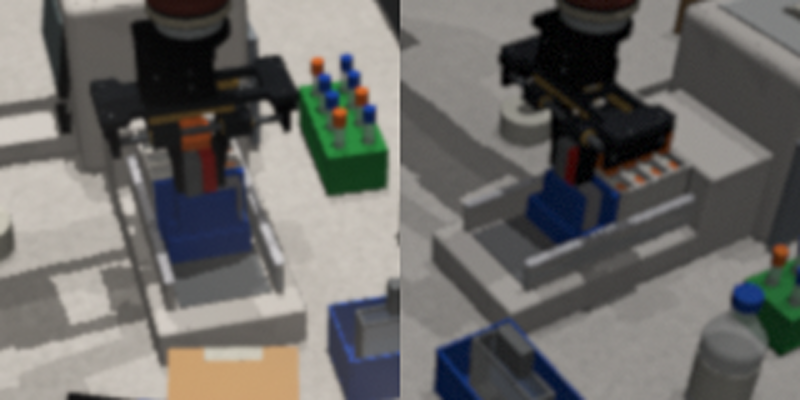

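The crops show the cassettes close together ahead of the follower. I push a bit more while watching the force.

>>> drive_tool:
  increments:
    - [[0.0005,0,0],[0,0,0],0.8]
    - [[0.0005,0,0],[0,0,0],0.8]
    - [[0.0005,0,0],[0,0,0],0.8]
    - [[0.0005,0,0],[0,0,0],0.8]
    - [[0,0,0],[0,0,0],0.8]
    - [[0,0,0],[0,0,0],0.8]
    - [[0,0,0],[0,0,0],0.8]
    - [[0,0,0],[0,0,0],0.8]

```text
t: 59.25
tool_pos: [0.5042, 0.158, 0.1237]
tcp_rot: [[-0.029, 1.0, -0.0], [1.0, 0.029, -0.003], [-0.003, -0.0, -1.0]]
ft_force: [-3.3, -8.4, 5.2]
grip_width: 0.357
finger_force: 25.0
```

>>> drive_tool:
  increments:
    - [[0,0,0],[0,0,0],0.4]
    - [[0,0,0],[0,0,0],0.2]
    - [[0,0,0],[0,0,0],0]
    - [[0,0,0],[0,0,0],0]
    - [[0,0,-0.03],[0,0,0],0]
    - [[0,0,-0.05],[0,0,0],0]
    - [[0.02,0,-0.05],[0,0,0],0]
    - [[0.03,0,-0.03],[0,0,0],0]

```text
t: 60.25
tool_pos: [0.5035, 0.21, 0.2866]
tcp_rot: [[-0.028, 1.0, 0.004], [1.0, 0.028, 0.001], [0.001, 0.004, -1.0]]
ft_force: [0.7, 0.2, -0.1]
grip_width: 0.997
finger_force: 0.0
```

```bash
python3 cas.py w12; python3 - <<'E'
from h import *
w,p,m=cloud('w12.npz');q=w[m];k=(q[:,2]>.15)&(q[:,2]<.165)&(abs(q[:,0]-.507)<.05)&(q[:,1]<.17)&(q[:,1]>.1);print('grip',k.sum(),np.percentile(q[k],[1,50,99],axis=0).round(4).tolist() if k.any() else '')
E
```

```text
[0.50347683 0.21004821 0.28661621] [[-0.028, 1.0], [1.0, 0.028]]
handle top px [314. 138.] 979 [array([499.6, 268.3]), array([33.1, 15.3]), np.float64(1.6)] ztop [0.1541 0.1554 0.1567]
handle top px [319. 172.] 1165 [array([503.3, 244.1]), array([38.4, 15.8]), np.float64(0.8)] ztop [0.1541 0.1554 0.1567]
handle top px [321. 204.] 1111 [array([505. , 220.3]), array([38.4, 16.1]), np.float64(1.2)] ztop [0.154  0.1554 0.1566]
handle top px [321. 234.] 1017 [array([506.1, 196.6]), array([38.8, 15.9]), np.float64(1.9)] ztop [0.154  0.1554 0.1566]
face y [0.18218547 0.18272975]
grip 1228 [[0.4883, 0.1467, 0.1507], [0.504, 0.1595, 0.1592], [0.5276, 0.1686, 0.1609]]
```

View pics/w12.png

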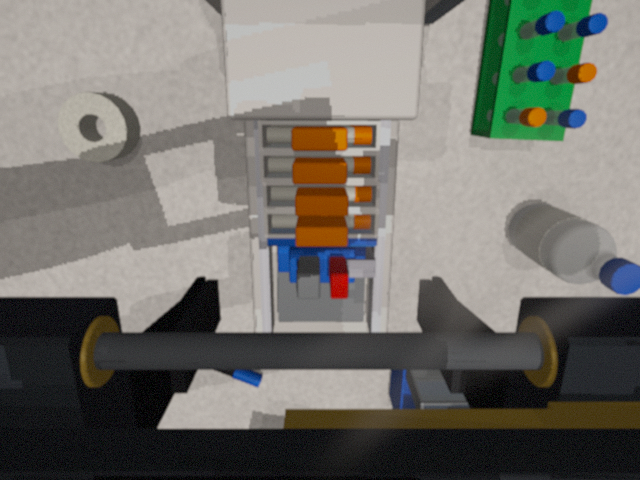

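The wrist view shows the four handles at (317,138), (321,171), (321,203) and (321,235), evenly 24 mm apart. The follower is right behind them and the red tab at (339,277) is released. The earlier crop shows the empty cassette standing in the bin. Handing in after one quick bin check.

```bash
python3 binp.py 6; python3 - <<'E'
from h import *
for n in('scene6.npz','side6.npz'):
    w,p,m=cloud(n);q=w[m];k=(abs(q[:,0]-.672)<.06)&(abs(q[:,1]+.025)<.04)&(q[:,2]>.08)&(q[:,2]<.125);print(k.sum(),np.median(q[k],axis=0).round(3),q[k][:,2].max())
from plant import workorder
print(workorder.close_job())
E
```

```text
[0.50432835 0.21395188 0.29053193]
scene 1385 rim 385 ((674.6466674804688, -23.93325424194336), (136.98281860351562, 86.52701568603516), 0.3862515687942505) 0.05672292185208866
side 347 rim 166 ((670.4844360351562, -27.548412322998047), (92.64877319335938, 136.0635986328125), 89.71757507324219) 0.05680727868339976
261 [ 0.679 -0.03   0.105] 0.11844788505924018
246 [ 0.668 -0.033  0.103] 0.11680831950924217
the job is handed in; nothing more can be done
None
```

I handed the job in. By my camera measurements the four full cassettes stand close together in the magazine, with the follower locked behind them. The first is probably within about 2 mm of the stop, though I never felt firm contact with it. The empty cassette stands in the returns bin and both flaps are folded back; the hand-in returned no verdict.

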